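# Put the mixed-up spray can caps back on their own cans

### The job

After spraying, the caps of the three spray cans were put back on the wrong cans. Put every cap fully home on the can of its own size (the smallest on the slimmest can, the largest on the stoutest), parking a cap on the free bench where you need to. Leave the cans standing upright where they are and do not disturb the other things on the bench.

Things in the scene. Friction and masses are not known exactly. Their poses are not given: they have to be found in the camera images.
- can_small: the small spray can, loose, standing upright: white metal with a grey band, 51 mm across, its straight wall 124 mm high; the top ends in a ledge 8.4 mm wide at 124 mm, inside it a collar (34.2 mm across, 3 mm high) and a metal dome with a white spray button 15 mm wide whose top is at 152.8 mm. Origin: centre of the underside, z up along the can's axis
- can_medium: the medium spray can, loose, standing upright: white metal with a grey band, 60 mm across, its straight wall 152 mm high; the top ends in a ledge 8.4 mm wide at 152 mm, inside it a collar (43.2 mm across, 3 mm high) and a metal dome with a white spray button 15 mm wide whose top is at 182.2 mm. Origin: centre of the underside, z up along the can's axis
- can_large: the large spray can, loose, standing upright: white metal with a grey band, 69 mm across, its straight wall 138 mm high; the top ends in a ledge 8.4 mm wide at 138 mm, inside it a collar (52.2 mm across, 3 mm high) and a metal dome with a white spray button 15 mm wide whose top is at 170 mm. Origin: centre of the underside, z up along the can's axis
- cap_small: small cap: loose black cup, open side down, 43 mm across, 34 mm high, wall 2.2 mm, 20 g. Home on the small can its rim stands on the ledge (origin 124 mm above the can's), 2.2 mm play; the dome guides it in from 8 mm off. Starts on the medium can, origin 159 mm above the can's, perched on the dome. Origin: centre of the open rim, z towards the closed top
- cap_medium: medium cap: loose black cup, open side down, 52 mm across, 36 mm high, wall 2.2 mm, 20 g. Home on the medium can its rim stands on the ledge (origin 152 mm above the can's), 2.2 mm play; the dome guides it in from 8 mm off. Starts on the large can, origin 145 mm above the can's, perched on the dome. Origin: centre of the open rim, z towards the closed top
- cap_large: large cap: loose black cup, open side down, 61 mm across, 38 mm high, wall 2.2 mm, 20 g. Home on the large can its rim stands on the ledge (origin 138 mm above the can's), 2.2 mm play; the dome guides it in from 8 mm off. Starts on the small can, origin 117 mm above the can's, roof hanging on the spray button. Origin: centre of the open rim, z towards the closed top
- tape_measure: dark green tape measure standing on its foot, loose, 32 x 79 x 62 mm high, a bystander; origin: centre of the underside
- screwdriver_1: screwdriver with a red handle, loose, 202 mm long along its y axis, 28 mm high, a bystander; origin: centre of the underside
- red_carton: small red carton, loose, 46 x 53 x 56 mm high, a bystander; origin: centre of the underside
There are look-alikes about, which are no part of the job. Leave any purple or yellow look-alike of the cap_small alone.

How it is judged:
At the end, for the whole second after the job is handed in: Each cap sits on the can of its own size (small on small, medium on medium, large on large), upright, its rim within 3 mm of the can's ledge in height and within 6 mm of the can's axis, within 4.5 degrees of the can's axis; all cans stand upright (within 3.4 degrees); caps and cans are at rest (z of cap_small in the frame of can_small between 0.121 and 0.127 m and horizontal distance between cap_small and can_small below 0.006 m and angle between the z axis of cap_small and the z axis of can_small, either way round below 0.08 rad and angle between each of can_small, can_medium, can_large's own z axis and vertical below 0.06 rad and angle between each of cap_small, cap_medium, cap_large's own z axis and vertical below 0.12 rad and linear speed of each of cap_small, can_small, cap_medium, can_medium, cap_large, can_large below 0.02 m/s and z of cap_medium in the frame of can_medium between 0.149 and 0.155 m and horizontal distance between cap_medium and can_medium below 0.006 m and angle between the z axis of cap_medium and the z axis of can_medium, either way round below 0.08 rad and z of cap_large in the frame of can_large between 0.135 and 0.141 m and horizontal distance between cap_large and can_large below 0.006 m and angle between the z axis of cap_large and the z axis of can_large, either way round below 0.08 rad); the robot touches nothing.
It fails at once if the small can is tipped by more than 17 degrees or shifted by more than 40 mm (angle between can_small's own z axis and vertical above 0.3 rad or distance of can_small from where it was at the start of the episode above 0.04 m).
It fails at once if the medium can is tipped by more than 17 degrees or shifted by more than 40 mm (angle between can_medium's own z axis and vertical above 0.3 rad or distance of can_medium from where it was at the start of the episode above 0.04 m).
It fails at once if the large can is tipped by more than 17 degrees or shifted by more than 40 mm (angle between can_large's own z axis and vertical above 0.3 rad or distance of can_large from where it was at the start of the episode above 0.04 m).
It fails at once if a bystander (tape measure, screwdriver or red carton) is moved by more than 20 mm (distance of any of tape_measure, screwdriver_1, red_carton from where it was at the start of the episode above 0.02 m).
It also fails if it takes over 99 s, if anything falls off the work surface, if the arm or the gripper's body presses on something with over 40 N, if the wrist force passes 120 N, or if a joint passes its speed limit or range.

### The arm

A 7-joint arm with a two-finger parallel gripper is mounted at the origin on a cart in front of the work surface, level with it; the furniture and walls round the work are solid. World frame = base frame: x ahead of the robot, y to its left, z up, the work surface at z = 0. Lengths are in m, angles in rad, forces in N, time in s.
With the tool pointing down it reaches from about 0.4 to 0.9 m from the base axis. Payload 5.6 kg.
Tool frame: the origin (TCP) lies at the very end of the fingers, on their centre line; the grasp point (between the pads) lies 19 mm behind it; z points along the fingers, x is the direction in which the jaws open and shut, and the axes are right-handed (so a half turn about z gives the same grasp; the last joint's range is limited). The gripper opens to 92 mm and grips with 3 to 60 N. Pads are 20 mm wide; open, the fingers measure 128 mm over their backs; the gripper's body (75 mm by 189 mm) begins 69 mm behind the grasp point.
Start: joints at [-1.292, 0.468, -0.012, 1.603, 0.006, 1.071, -0.056], TCP at [0.206, 0.617, 0.215] pointing down, gripper open.
Joint ranges: [-2.53, 2.53], [-0.31, 2.02], [-1.57, 1.55], [0.28, 2.44], [-1.29, 4.43], [0.15, 1.84], [-2.92, 2.92]. Speed limits (rad/s): [2.57, 2.57, 3.14, 3.14, 3.14, 3.14, 3.14].

### API

Orientations are given as a 3x3 rotation matrix whose columns are the frame's x, y, z axes.
In Python, from bench import sense, camera, finish_job gives the robot as it stands.
- The arm moves only by the tool servo_tool, never from a script. Its argument "steps" is a list of rows, each a list of 7 numbers: the finger opening in cm, from 0 to 9.19, then the shift along the tool's x, y, z in cm, then the turn, a rotation vector about the tool's x, y, z in degrees. A call has exactly 10 rows; each row shifts and turns the pose as measured when the row begins, along the tool's axes as they then stand; what a row does not reach is not made up. A row lasts 1/12 s, in which the tool goes at most 41.7 mm and 7.16 degrees, less where a joint would pass 70% of its speed; a pose out of reach is approached as far as the arm can. A call with a gripper value outside its range is refused whole. The fingers move at their own pace and stop on an object; "newtons" is the grip in N (left out, the last holds). Time passes only in rows, so rows that do not move let the fingers close, or fill a call up. It gives the time, the measured TCP pose, the force and the opening at its end, in the units of the state.
- sense(): the state, without advancing time (a new reading comes with each control period).
- camera(name): name is "side" or "top" or "wrist"; returns a dict with "pixels" (384x512x3 uint8, red, green, blue), "z_map" (384x512 float32, m along the optical axis (not along the pixel's ray), 0 where there is no reading), "intrinsics" (3x3 intrinsics, pixels), "view" (4x4, takes a point from world to camera coordinates). Camera axes: x right, y down, z forward; pixel columns grow to the right and rows downward; lengths in m; the calibration is good to about 2 mm. A picture is of the moment at which its call begins.
- finish_job(): hands the job in, once; it reports no verdict.
The state is a dict: "time_s": time; "q": joint angles; "joint_vel": joint speeds; "joint_torque": joint torques, N m; "ee_pos": TCP position; "eef_rot": TCP orientation; "wrist_force": force on the tool from outside, world axes, zero at the start; "moment": the same for the moment, N m; "finger_gap": finger opening in m.
Only numpy, scipy, OpenCV 4.12 (cv2) and the standard library are available. Lean on these libraries where they do the work, as an engineer would, in place of code of your own. Each camera call takes 0.05 s, during which the arm holds its last target.

## Working session

There is one attempt and no reset: what is moved stays moved. The work goes in short steps, Python scripts to look and compute and a tool call to move; the robot and the scene stay as the last step left them, time stands still between calls to the robot, and variables do not carry over. Pictures are saved under pics/ and viewed, and the job is handed in when it is done.

Besides the shell and the picture viewer there is one more tool, called after "Emit:" as name(argument=value, ...), one argument or row to a line, values as JSON. servo_tool: Moves the arm, as the interface text tells. Its arguments: {"type":"object","properties":{"steps":{"type":"array"},"newtons":{"type":"number"}},"required":["steps"]}

```bash
mkdir -p pics; ls; python3 - <<'E'
from bench import sense,camera
import cv2,numpy as np
s=sense();print(s)
for n in ("top","side","wrist"):
    c=camera(n);cv2.imwrite(f"pics/{n}0.png",c["pixels"][:,:,::-1]);np.savez(f"{n}0.npz",**c);print(n,c["intrinsics"].tolist(),np.round(c["view"],4).tolist())
E
```

```text
pics
{'time_s': 0.0, 'q': array([-1.29201545,  0.46838762, -0.01161489,  1.6036446 ,  0.00597283,
        1.07138758, -0.05634254]), 'joint_vel': array([-0.00300603,  0.0003204 ,  0.00018517, -0.00042722, -0.00076431,
        0.00256294, -0.00069289]), 'joint_torque': array([ 3.65761671e-04, -5.20560873e+01, -1.23688759e-02, -2.43758798e+01,
       -5.67509502e-02,  1.69231463e-02,  1.46552243e-04]), 'ee_pos': array([0.20543098, 0.61605453, 0.21362489]), 'eef_rot': array([[ 3.16359189e-01,  9.48639361e-01, -4.75444875e-04],
       [ 9.48637792e-01, -3.16359532e-01, -1.72823457e-03],
       [-1.78988286e-03,  9.57179110e-05, -9.99998394e-01]]), 'wrist_force': array([-0.24107766, -0.3247504 , -0.75520441]), 'moment': array([-0.03583829,  0.01276706,  0.01211607]), 'finger_gap': 0.09196210673502377}
top [[459.08834202133994, 0.0, 258.3305371870607], [0.0, 459.08834202133994, 190.73083790354838], [0.0, 0.0, 1.0]] [[-0.0262, -0.9996, 0.0132, -0.0362], [-0.9798, 0.023, -0.1985, 0.5703], [0.1981, -0.0182, -0.98, 1.41], [0.0, 0.0, 0.0, 1.0]]
side [[367.60057408796746, 0.0, 252.4602476914597], [0.0, 367.60057408796746, 194.76060158488016], [0.0, 0.0, 1.0]] [[-0.9905, -0.1378, -0.0008, 0.5688], [-0.092, 0.6657, -0.7406, 0.177], [0.1025, -0.7334, -0.672, 1.126], [0.0, 0.0, 0.0, 1.0]]
wrist [[277.3853699189044, 0.0, 255.1818076730941], [0.0, 277.3853699189044, 192.26619397943395], [0.0, 0.0, 1.0]] [[0.3171, 0.9484, -0.0015, -0.6505], [0.9199, -0.3072, 0.2439, -0.028], [0.2308, -0.0787, -0.9698, 0.3896], [0.0, 0.0, 0.0, 1.0]]
```

View pics/top0.png

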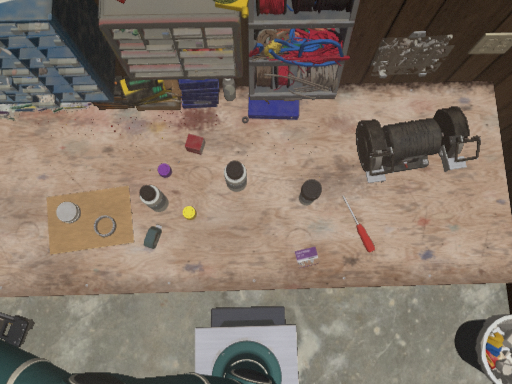

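View pics/side0.png

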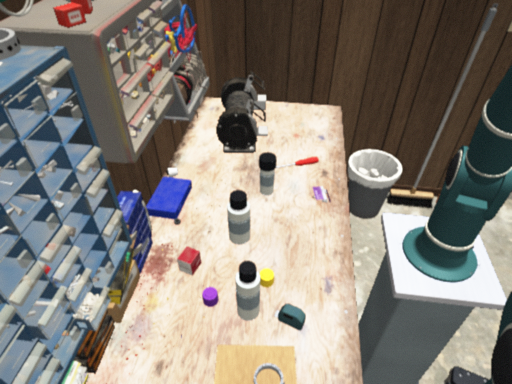

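View pics/wrist0.png

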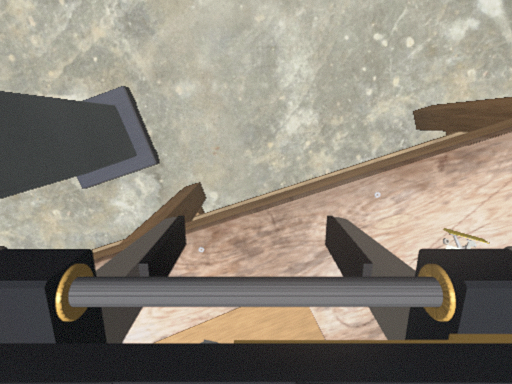

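The top view shows black caps on cans at about (149,190), (235,168) and (311,188). The look-alikes are at (165,170) purple and (189,212) yellow, the carton at (195,144), the tape at (152,237) and the screwdriver at about (360,225). Next I'll measure positions.

```bash
cat > h.py <<'E'
import numpy as np,cv2
def world(c):
    K=c["intrinsics"];z=c["z_map"].astype(float);v,u=np.mgrid[0:z.shape[0],0:z.shape[1]]
    P=np.stack([(u-K[0,2])/K[0,0]*z,(v-K[1,2])/K[1,1]*z,z],-1)
    T=np.linalg.inv(c["view"]);W=P@T[:3,:3].T+T[:3,3];W[z==0]=np.nan
    return W
def ray(c,u,v,h):
    K=c["intrinsics"];T=np.linalg.inv(c["view"]);d=T[:3,:3]@np.array([(u-K[0,2])/K[0,0],(v-K[1,2])/K[1,1],1]);o=T[:3,3]
    return o+d*(h-o[2])/d[2]
def comps(c,lo,hi,rgb=None,box=(0.25,0.85,-0.75,0.75)):
    W=world(c);m=(W[...,2]>lo)&(W[...,2]<hi)&(W[...,0]>box[0])&(W[...,0]<box[1])&(W[...,1]>box[2])&(W[...,1]<box[3])
    if rgb is not None:m&=rgb(c["pixels"].astype(int))
    n,l,st,ce=cv2.connectedComponentsWithStats(m.astype(np.uint8))
    out=[]
    for i in range(1,n):
        if st[i,4]<12:continue
        p=W[l==i];
        cnt=cv2.findContours((l==i).astype(np.uint8),cv2.RETR_EXTERNAL,cv2.CHAIN_APPROX_NONE)[0][0]
        (cu,cv_),r=cv2.minEnclosingCircle(cnt)
        out.append((st[i,4],ce[i],r,np.median(p[:,2]),p[:,:3].min(0),p[:,:3].max(0),p.mean(0)))
    return out
E
python3 - <<'E'
from h import *
np.set_printoptions(precision=4,suppress=True)
for n in("top","side"):
    c=dict(np.load(n+"0.npz"))
    for nm,lo,hi in(("small@med",.186,.2),("med@large",.174,.1865),("large@small",.147,.163)):
        for o in comps(c,lo,hi,lambda p:p.max(-1)<80):print(n,nm,o[0],o[1],"r",round(o[2],1),"z",o[3],"mid",(o[4]+o[5])/2,"ext",(o[5]-o[4])[:2],"ray",ray(c,*o[1],o[3]))
    for o in comps(c,.015,.3):print(n,"any",o[0],o[1].round(),o[3].round(3),o[4],o[5])
E
```

```text
top small@med 113 [451.     119.8319] r 17.6 z 0.19379996868996252 mid [ 0.731 -0.638  0.193] ext [0.1138 0.0423] ray [ 0.7453 -0.6322  0.1938]
top small@med 45 [370.5111 122.4222] r 7.6 z 0.19356370543009316 mid [ 0.7408 -0.3883  0.1933] ext [0.0174 0.0433] ray [ 0.7424 -0.389   0.1936]
top small@med 595 [414.8    133.7445] r 26.2 z 0.19058171685591718 mid [ 0.7038 -0.5216  0.1925] ext [0.072  0.1582] ray [ 0.7051 -0.52    0.1906]
top small@med 29 [368.5862 140.1724] r 11.8 z 0.19179743061938148 mid [ 0.6872 -0.3797  0.1925] ext [0.0702 0.0109] ray [ 0.6877 -0.3796  0.1918]
top small@med 47 [466.3404 158.2979] r 11.4 z 0.19234270855713254 mid [ 0.6278 -0.6631  0.1931] ext [0.0179 0.0692] ray [ 0.6253 -0.6653  0.1923]
top small@med 38 [387.8158 171.1316] r 7.0 z 0.1930897384264737 mid [ 0.5931 -0.4255  0.1932] ext [0.0137 0.0399] ray [ 0.5915 -0.4288  0.1931]
top small@med 146 [146.5411 191.9932] r 7.0 z 0.1929274240418044 mid [0.5463 0.2754 0.1925] ext [0.0362 0.0391] ray [0.5457 0.2746 0.1929]
top med@large 77 [447.8961 120.7792] r 16.8 z 0.18200466442852536 mid [ 0.7396 -0.6364  0
[... 5035 characters left out ...]
304 [181. 196.] 0.036 [ 0.8244 -0.1955  0.0152] [ 0.8497 -0.0212  0.0423]
side any 151 [320. 192.] 0.025 [ 0.3401 -0.2374  0.0153] [ 0.3871 -0.1624  0.0303]
side any 1054 [239. 216.] 0.118 [ 0.5792 -0.0072  0.0151] [0.6482 0.0559 0.184 ]
side any 423 [189. 259.] 0.053 [0.7102 0.1229 0.0151] [0.7687 0.1856 0.059 ]
side any 1401 [250. 288.] 0.117 [0.4909 0.1516 0.015 ] [0.5783 0.3054 0.1953]
side any 103 [120. 282.] 0.151 [0.8382 0.2943 0.1112] [0.85   0.3485 0.1628]
side any 220 [210. 295.] 0.033 [0.634  0.2372 0.0152] [0.6753 0.2767 0.0388]
side any 461 [292. 315.] 0.051 [0.3983 0.2701 0.0152] [0.4683 0.3148 0.0635]
side any 152 [269. 371.] 0.021 [0.4399 0.4128 0.0153] [0.5091 0.4622 0.0255]
```

Emit:
servo_tool(
  steps=[
    [9.19,0,0,-2,0,0,-6.1],
    [9.19,0,0,-2,0,0,-6.1],
    [9.19,0,0,-2,0,0,-6.1],
    [9.19,-2,3.4,0,0,0,0],
    [9.19,-2,3.4,0,0,0,0],
    [9.19,-2,3.4,0,0,0,0],
    [9.19,-2,3.4,0,0,0,0],
    [9.19,-2,3.4,0,0,0,0],
    [9.19,-2,3.4,0,0,0,0],
    [9.19,-2,3.4,0,0,0,0],
  ],
  newtons=15,
)

```text
time_s: 0.98
ee_pos: [0.4413, 0.4822, 0.2721]
eef_rot: [[-0.039, 0.999, -0.008], [0.999, 0.039, -0.004], [-0.004, -0.009, -1.0]]
wrist_force: [0.1, 0.7, -0.3]
finger_gap: 0.0916
```

Emit:
servo_tool(
  steps=[
    [9.19,-4,0.6,0,0,0,2.2],
    [9.19,-4,0.6,0,0,0,0],
    [9.19,-4,0.6,0,0,0,0],
    [9.19,-4,0.6,0,0,0,0],
    [9.19,-4,0.6,0,0,0,0],
    [9.19,-4,0.6,0,0,0,0],
    [9.19,-4,0.6,0,0,0,0],
    [9.19,-4,0.6,0,0,0,0],
    [9.19,-4,0.6,0,0,0,0],
    [9.19,-4,0.6,0,0,0,0],
  ],
)

```text
time_s: 1.82
ee_pos: [0.5054, 0.0704, 0.2688]
eef_rot: [[0.006, 1.0, -0.011], [1.0, -0.006, -0.008], [-0.008, -0.011, -1.0]]
wrist_force: [0.3, -0.1, -0.5]
finger_gap: 0.0918
```

Emit:
servo_tool(
  steps=[
    [9.19,-3.4,0.6,0,-0.6,0.5,0],
    [9.19,-3.4,0.6,0,0,0,0],
    [9.19,-3.4,0.6,0,0,0,0],
    [9.19,-3.4,0.6,0,0,0,0],
    [9.19,-3.4,0.6,0,0,0,0],
    [9.19,-3.4,0.6,0,0,0,0],
    [9.19,-3.4,0.6,0,0,0,0],
    [9.19,-2.4,0.4,0,0,0,0],
    [9.19,-1,0,0,0,0,0],
    [9.19,0,0,0,0,0,0],
  ],
)

```text
time_s: 2.65
ee_pos: [0.5457, -0.2264, 0.2682]
eef_rot: [[0.02, 1.0, -0.001], [1.0, -0.02, -0.002], [-0.002, -0.001, -1.0]]
wrist_force: [-0.7, 0.1, -0.0]
finger_gap: 0.0919
```

```bash
cat > d.py <<'E'
import sys
from h import *
from bench import sense,camera
from scipy.spatial.transform import Rotation as Ro
R0=np.array([[0,1,0],[1,0,0],[0,0,-1.]])
def delta(x,y,z):
    s=sense();R=s["eef_rot"];d=R.T@(np.array([x,y,z])-s["ee_pos"])*100
    print("t",round(s["time_s"],2),"pos",s["ee_pos"].round(4),"shift cm",d.round(2),"turn deg",Ro.from_matrix(R.T@R0).as_rotvec(degrees=True).round(2),"F",s["wrist_force"].round(1),"gap",round(s["finger_gap"],4))
if __name__=="__main__":
    delta(*map(float,sys.argv[1:4]))
E
python3 d.py 0.552 -0.206 0.125
python3 - <<'E'
from bench import camera
import cv2
c=camera("wrist");cv2.imwrite("pics/w1.png",c["pixels"][:,:,::-1])
E
```

```text
t 2.65 pos [ 0.5457 -0.2264  0.2682] shift cm [ 2.08  0.6  14.32] turn deg [-0.03  0.11 -1.14] F [-0.7  0.1 -0. ] gap 0.0919
```

View pics/w1.png

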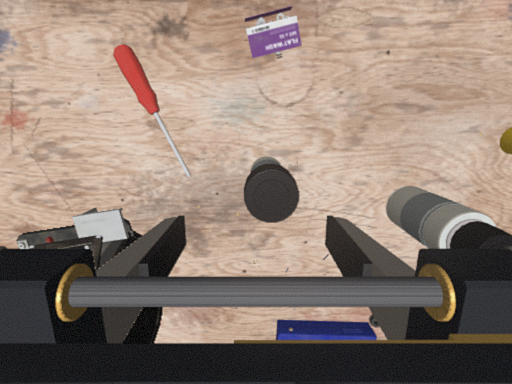

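The cap is at about (271,193) in the wrist view, centred between the fingers to within about 2 cm. The wrist depth map gives a second fix.

```bash
cat > wc.py <<'E'
from d import *
def capw(name,zt,near,tol=.006,rgb=lambda p:p.max(-1)<95):
    c=camera(name);np.set_printoptions(precision=4,suppress=True)
    for o in comps(c,zt-tol,zt+tol,rgb,box=(near[0]-.06,near[0]+.06,near[1]-.06,near[1]+.06)):
        print(name,o[0],"px",o[1].round(),"z",o[3].round(4),"mid",((o[4]+o[5])/2).round(4),"ext",(o[5]-o[4])[:2].round(3),"mean",o[6].round(4))
if __name__=="__main__":
    a=list(map(float,sys.argv[2:5]))
    capw(sys.argv[1],a[2],a[:2])
E
python3 wc.py wrist 0.552 -0.206 0.155
```

```text
wrist 2296 px [270. 195.] z 0.1557 mid [ 0.5541 -0.2092  0.1538] ext [0.057 0.056] mean [ 0.5531 -0.2089  0.1557]
```

Emit:
servo_tool(
  steps=[
    [9.19,1,0.3,0,0,0,-1.1],
    [9.19,0.9,0.3,0,0,0,0],
    [9.19,0,0,2,0,0,0],
    [9.19,0,0,2.5,0,0,0],
    [9.19,0,0,2.5,0,0,0],
    [9.19,0,0,0,0,0,0],
    [9.19,0,0,0,0,0,0],
    [9.19,0,0,0,0,0,0],
    [9.19,0,0,0,0,0,0],
    [9.19,0,0,0,0,0,0],
  ],
)

```text
time_s: 3.58
ee_pos: [0.5599, -0.1782, 0.2016]
eef_rot: [[-0.035, 0.999, 0.009], [0.999, 0.035, 0.009], [0.009, 0.009, -1.0]]
wrist_force: [-0.0, 0.2, 0.1]
finger_gap: 0.0921
```

```bash
python3 d.py 0.5525 -0.2075 0.125;python3 wc.py wrist 0.552 -0.206 0.155
```

```text
t 3.58 pos [ 0.5599 -0.1782  0.2016] shift cm [-2.96 -0.91  7.63] turn deg [ 0.5  -0.51  2.02] F [-0.   0.2  0.1] gap 0.0921
wrist 3963 px [216. 197.] z 0.1557 mid [ 0.5544 -0.2085  0.1539] ext [0.058 0.058] mean [ 0.5531 -0.2083  0.1557]
```

Emit:
servo_tool(
  steps=[
    [9.19,-0.5,-0.2,0,0,0,0.5],
    [9.19,-0.5,-0.2,0,0,0,0.5],
    [9.19,-0.5,-0.2,0,0,0,0],
    [9.19,-0.5,0,0,0,0,0],
    [9.19,0,0,0,0,0,0],
    [9.19,0,0,0,0,0,0],
    [9.19,0,0,0,0,0,0],
    [9.19,0,0,0,0,0,0],
    [9.19,0,0,0,0,0,0],
    [9.19,0,0,0,0,0,0],
  ],
)

```text
time_s: 4.47
ee_pos: [0.5545, -0.2034, 0.2042]
eef_rot: [[-0.012, 1.0, 0.013], [1.0, 0.012, 0.007], [0.007, 0.013, -1.0]]
wrist_force: [0.3, 0.3, -0.5]
finger_gap: 0.0919
```

```bash
python3 d.py 0.5525 -0.2075 0.125; python3 -c "
from bench import sense;print(sense()['joint_vel'].round(4))"
```

```text
t 4.47 pos [ 0.5545 -0.2034  0.2042] shift cm [-0.47 -0.31  7.92] turn deg [ 0.76 -0.42  0.67] F [ 0.3  0.3 -0.5] gap 0.0919
[-0.0048  0.0012 -0.0018  0.0018 -0.0007  0.0004 -0.0015]
```

Emit:
servo_tool(
  steps=[
    [9.19,-0.2,-0.15,0,0.3,-0.2,0.5],
    [9.19,-0.2,-0.15,0.5,0.3,-0.2,0],
    [9.19,0,0,1,0,0,0],
    [9.19,0,0,1,0,0,0],
    [9.19,0,0,1,0,0,0],
    [9.19,0,0,1,0,0,0],
    [9.19,0,0,0.5,0,0,0],
    [9.19,0,0,0,0,0,0],
    [9.19,0,0,0,0,0,0],
    [9.19,0,0,0,0,0,0],
  ],
)

```text
time_s: 5.3
ee_pos: [0.5501, -0.2064, 0.1462]
eef_rot: [[-0.004, 1.0, -0.003], [1.0, 0.004, 0.001], [0.001, -0.003, -1.0]]
wrist_force: [-0.6, 0.3, 0.5]
finger_gap: 0.0919
```

```bash
python3 d.py 0.5525 -0.2075 0.125;python3 wc.py wrist 0.552 -0.206 0.155
```

```text
t 5.3 pos [ 0.5501 -0.2064  0.1462] shift cm [-0.11  0.25  2.12] turn deg [-0.16 -0.05  0.2 ] F [-0.6  0.3  0.5] gap 0.0919
wrist 6287 px [250. 236.] z 0.1557 mid [ 0.5526 -0.209   0.1537] ext [0.055 0.058] mean [ 0.5518 -0.2088  0.1556]
wrist 280 px [177. 229.] z 0.1554 mid [ 0.551  -0.2568  0.155 ] ext [0.02  0.012] mean [ 0.5473 -0.2536  0.1552]
wrist 210 px [330. 232.] z 0.1553 mid [ 0.5509 -0.157   0.155 ] ext [0.02  0.005] mean [ 0.5489 -0.1587  0.1552]
wrist 19 px [343. 220.] z 0.1528 mid [ 0.5421 -0.1506  0.1535] ext [0.001 0.004] mean [ 0.542  -0.1506  0.1533]
```

Emit:
servo_tool(
  steps=[
    [9.19,-0.1,0.1,0.4,0,0,0],
    [9.19,-0.1,0.1,0.4,0,0,0],
    [9.19,0,0,0.4,0,0,0],
    [9.19,0,0,0.4,0,0,0],
    [9.19,0,0,0,0,0,0],
    [9.19,0,0,0,0,0,0],
    [5.5,0,0,0,0,0,0],
    [5.5,0,0,0,0,0,0],
    [5.5,0,0,0,0,0,0],
    [5.5,0,0,0,0,0,0],
  ],
  newtons=12,
)

```text
time_s: 6.18
ee_pos: [0.5537, -0.2091, 0.1305]
eef_rot: [[-0.004, 1.0, 0.001], [1.0, 0.004, -0.0], [-0.0, 0.001, -1.0]]
wrist_force: [-0.0, -0.1, 0.0]
finger_gap: 0.0673
```

```bash
python3 d.py 0.5525 -0.2075 0.125;python3 wc.py side 0.552 -0.206 0.155
```

```text
t 6.18 pos [ 0.5537 -0.2091  0.1305] shift cm [ 0.16 -0.12  0.55] turn deg [0.07 0.   0.2 ] F [-0.  -0.1  0. ] gap 0.0673
side 17 px [261. 159.] z 0.1538 mid [ 0.5738 -0.1985  0.154 ] ext [0.012 0.028] mean [ 0.5732 -0.1972  0.1537]
side 47 px [270. 161.] z 0.1544 mid [ 0.5442 -0.1863  0.1552] ext [0.036 0.053] mean [ 0.5414 -0.186   0.1544]
```

Emit:
servo_tool(
  steps=[
    [5.5,0,0,0.3,0,0,0],
    [5.5,0,0,0.2,0,0,0],
    [5.5,0,0,0,0,0,0],
    [5.5,0,0,0,0,0,0],
    [5.5,0,0,0,0,0,0],
    [5.5,0,0,0,0,0,0],
    [5.5,0,0,0,0,0,0],
    [5.5,0,0,0,0,0,0],
    [5.5,0,0,0,0,0,0],
    [5.5,0,0,0,0,0,0],
  ],
)

```text
time_s: 7.07
ee_pos: [0.5558, -0.21, 0.1282]
eef_rot: [[-0.004, 1.0, 0.007], [1.0, 0.004, -0.001], [-0.001, 0.007, -1.0]]
wrist_force: [-0.6, -0.0, 1.3]
finger_gap: 0.0598
```

```bash
python3 d.py 0.5525 -0.2075 0.125
```

```text
t 7.07 pos [ 0.5558 -0.21    0.1282] shift cm [ 0.25 -0.33  0.32] turn deg [0.37 0.07 0.21] F [-0.6 -0.   1.3] gap 0.0598
```

Emit:
servo_tool(
  steps=[
    [5.5,0,0,-0.5,0,0,0],
    [5.5,0,0,-1.2,0,0,0],
    [5.5,0,0,-1.5,0,0,0],
    [5.5,0,0,-1.5,0,0,0],
    [5.5,0,0,-1.5,0,0,0],
    [5.5,0,0,-1,0,0,0],
    [5.5,0.5,-0.3,-0.5,0,0,0],
    [5.5,1,-0.6,0,0,0,0],
    [5.5,1.5,-1,0,0,0,0],
    [5.5,2,-1.2,0,0,0,0],
  ],
)

```text
time_s: 7.9
ee_pos: [0.5229, -0.1614, 0.2124]
eef_rot: [[0.003, 1.0, 0.008], [1.0, -0.003, -0.004], [-0.004, 0.008, -1.0]]
wrist_force: [-0.7, 0.0, -0.1]
finger_gap: 0.0592
```

```bash
python3 d.py 0.45 -0.03 0.015;python3 - <<'E'
from bench import camera
import cv2
c=camera("side");cv2.imwrite("pics/s1.png",cv2.resize(c["pixels"][90:290,150:400,::-1],None,fx=3,fy=3))
E
```

```text
t 7.9 pos [ 0.5229 -0.1614  0.2124] shift cm [13.2  -7.48 19.62] turn deg [ 0.45  0.24 -0.15] F [-0.7  0.  -0.1] gap 0.0592
```

View pics/s1.png

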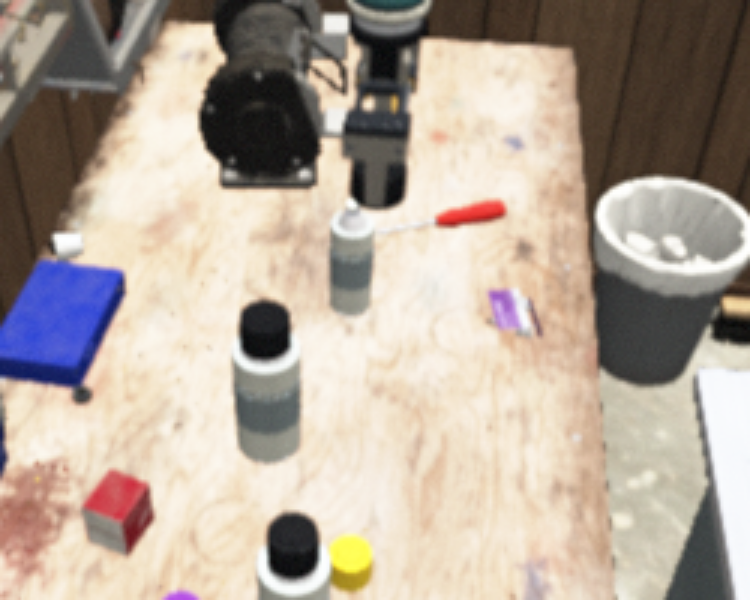

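The side view shows the large cap in the gripper at about (378,180) of the crop. The small can stands bare at (350,260), with the screwdriver clear of it. On to parking.

Emit:
servo_tool(
  steps=[
    [5.5,2,-1.2,0,0,0,0],
    [5.5,2,-1.2,1,0,0,0],
    [5.5,2,-1.2,2,0,0,0],
    [5.5,2,-1.2,2,0,0,0],
    [5.5,2,-1.2,2,0,0,0],
    [5.5,1.5,-0.8,2,0,0,0],
    [5.5,0.5,-0.3,2,0.4,0,0],
    [5.5,0,0,1.5,0,0,0],
    [5.5,0,0,0.8,0,0,0],
    [5.5,0,0,0,0,0,0],
  ],
)

```text
time_s: 8.78
ee_pos: [0.4351, -0.0208, 0.0716]
eef_rot: [[-0.014, 1.0, -0.008], [1.0, 0.014, 0.004], [0.004, -0.008, -1.0]]
wrist_force: [-1.0, -0.5, -0.0]
finger_gap: 0.0596
```

```bash
python3 d.py 0.45 -0.03 0.012; python3 - <<'E'
from d import *
c=camera("top")
for o in comps(c,.05,.12,lambda p:p.max(-1)<90,box=(.36,.54,-.12,.06)):print(o)
E
```

```text
t 8.78 pos [ 0.4351 -0.0208  0.0716] shift cm [-0.96  1.52  5.94] turn deg [-0.47 -0.22  0.81] F [-1.  -0.5 -0. ] gap 0.0596
```

Emit:
servo_tool(
  steps=[
    [5.5,0,0,1,-0.2,-0.1,0.4],
    [5.5,0,0,1,0,0,0],
    [5.5,0,0,1,0,0,0],
    [5.5,0,0,0.7,0,0,0],
    [5.5,0,0,0.5,0,0,0],
    [5.5,0,0,0.3,0,0,0],
    [5.5,0,0,0.1,0,0,0],
    [5.5,0,0,0,0,0,0],
    [5.5,0,0,0,0,0,0],
    [5.5,0,0,0,0,0,0],
  ],
)

```text
time_s: 9.67
ee_pos: [0.4391, -0.0222, 0.0262]
eef_rot: [[-0.004, 1.0, 0.003], [1.0, 0.004, 0.002], [0.002, 0.003, -1.0]]
wrist_force: [0.4, 0.3, -0.0]
finger_gap: 0.0599
```

```bash
python3 d.py 0.435 -0.02 0.012
```

```text
t 9.67 pos [ 0.4391 -0.0222  0.0262] shift cm [ 0.22 -0.42  1.42] turn deg [ 0.17 -0.14  0.22] F [ 0.4  0.3 -0. ] gap 0.0599
```

Emit:
servo_tool(
  steps=[
    [5.5,0,0,0.2,0,0,0],
    [5.5,0,0,0.3,0,0,0],
    [5.5,0,0,0.3,0,0,0],
    [5.5,0,0,0.3,0,0,0],
    [5.5,0,0,0.2,0,0,0],
    [5.5,0,0,0.2,0,0,0],
    [5.5,0,0,0.1,0,0,0],
    [5.5,0,0,0.1,0,0,0],
    [5.5,0,0,0,0,0,0],
    [5.5,0,0,0,0,0,0],
  ],
)

```text
time_s: 10.5
ee_pos: [0.4409, -0.022, 0.0095]
eef_rot: [[-0.005, 1.0, 0.006], [1.0, 0.005, 0.003], [0.003, 0.006, -1.0]]
wrist_force: [0.3, 0.2, -0.7]
finger_gap: 0.0597
```

```bash
python3 d.py 0.435 -0.02 0.012
```

```text
t 10.5 pos [ 0.4409 -0.022   0.0095] shift cm [ 0.2  -0.58 -0.25] turn deg [ 0.35 -0.19  0.27] F [ 0.3  0.2 -0.7] gap 0.0597
```

Emit:
servo_tool(
  steps=[
    [9.19,0,0,0,0,0,0],
    [9.19,0,0,0,0,0,0],
    [9.19,0,0,0,0,0,0],
    [9.19,0,0,0,0,0,0],
    [9.19,0,0,0,0,0,0],
    [9.19,0,0,-0.5,0,0,0],
    [9.19,0,0,-1.5,0,0,0],
    [9.19,0,0,-3,0,0,0],
    [9.19,0,0,-4,0,0,0],
    [9.19,0,0,-4,0,0,0],
  ],
)

```text
time_s: 11.33
ee_pos: [0.4336, -0.023, 0.137]
eef_rot: [[-0.004, 1.0, -0.014], [1.0, 0.004, 0.001], [0.001, -0.014, -1.0]]
wrist_force: [0.8, -0.7, -0.4]
finger_gap: 0.0918
```

```bash
python3 d.py 0.5465 0.276 0.26; python3 wc.py wrist 0.44 -0.022 0.038;python3 wc.py top 0.44 -0.022 0.038; python3 - <<'E'
from bench import camera
import cv2
c=camera("side");cv2.imwrite("pics/s2.png",cv2.resize(c["pixels"][90:290,200:400,::-1],None,fx=3,fy=3))
E
```

```text
t 11.33 pos [ 0.4336 -0.023   0.137 ] shift cm [ 29.86  11.24 -12.44] turn deg [-0.79 -0.03  0.23] F [ 0.8 -0.7 -0.4] gap 0.0918
wrist 2577 px [256. 199.] z 0.0385 mid [ 0.4409 -0.0211  0.0367] ext [0.058 0.057] mean [ 0.4398 -0.0209  0.0385]
```

View pics/s2.png

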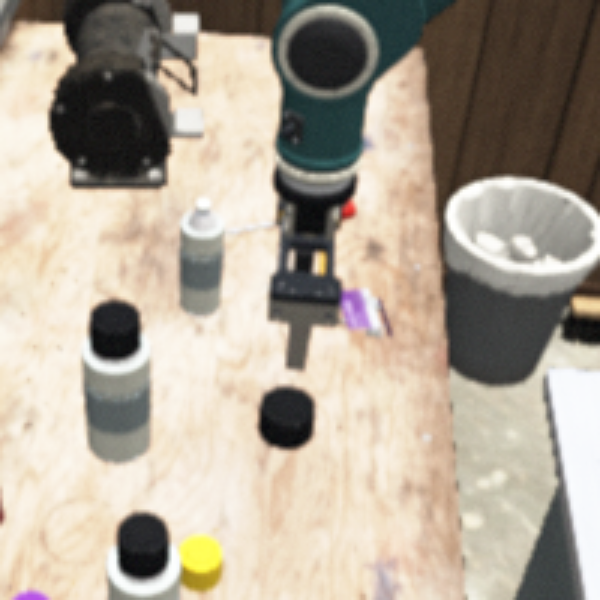

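The side view shows the large cap upright on the bench at crop (287,417). Now the small cap on the medium can.

Emit:
servo_tool(
  steps=[
    [9.19,0,0,-3.5,-0.4,0,0],
    [9.19,1,0.3,-3,0,0,0],
    [9.19,3,1,-2,0,0,0],
    [9.19,3.5,1.4,-1,0,0,0],
    [9.19,3.6,1.4,0,0,0,0],
    [9.19,3.6,1.4,0,0,0,0],
    [9.19,3.6,1.4,0,0,0,0],
    [9.19,3.6,1.4,0,0,0,0],
    [9.19,3,1.2,0,0,0,0],
    [9.19,1.5,0.5,0,0,0,0],
  ],
)

```text
time_s: 12.32
ee_pos: [0.5328, 0.2475, 0.2267]
eef_rot: [[0.008, 1.0, -0.017], [1.0, -0.008, -0.001], [-0.001, -0.017, -1.0]]
wrist_force: [-1.0, -0.5, 0.2]
finger_gap: 0.0916
```

Emit:
servo_tool(
  steps=[
    [9.19,0.5,0.2,0,0,0,0],
    [9.19,0,0,0,0,0,0],
    [9.19,0,0,0,0,0,0],
    [9.19,0,0,0,0,0,0],
    [9.19,0,0,0,0,0,0],
    [9.19,0,0,0,0,0,0],
    [9.19,0,0,0,0,0,0],
    [9.19,0,0,0,0,0,0],
    [9.19,0,0,0,0,0,0],
    [9.19,0,0,0,0,0,0],
  ],
)

```text
time_s: 13.15
ee_pos: [0.532, 0.2479, 0.2212]
eef_rot: [[0.011, 1.0, -0.026], [1.0, -0.011, -0.007], [-0.007, -0.026, -1.0]]
wrist_force: [0.4, 0.1, -0.1]
finger_gap: 0.0916
```

```bash
python3 d.py 0.5465 0.276 0.168; python3 wc.py wrist 0.5465 0.276 0.193
```

```text
t 13.15 pos [0.532  0.2479 0.2212] shift cm [2.86 1.56 5.27] turn deg [-1.5   0.38 -0.61] F [ 0.4  0.1 -0.1] gap 0.0916
wrist 2080 px [290. 235.] z 0.1929 mid [0.5492 0.2753 0.1913] ext [0.04 0.04] mean [0.548  0.2752 0.1928]
```

Emit:
servo_tool(
  steps=[
    [9.19,0.5,0.3,0,-0.4,0.1,-0.2],
    [9.19,0.5,0.3,0,-0.4,0.1,-0.2],
    [9.19,0.5,0.3,0,-0.3,0,0],
    [9.19,0.4,0.3,0,0,0,0],
    [9.19,0.2,0.1,0,0,0,0],
    [9.19,0,0,0,0,0,0],
    [9.19,0,0,0,0,0,0],
    [9.19,0,0,0,0,0,0],
    [9.19,0,0,0,0,0,0],
    [9.19,0,0,0,0,0,0],
  ],
)

```text
time_s: 14.03
ee_pos: [0.5465, 0.2724, 0.2208]
eef_rot: [[0.001, 1.0, -0.005], [1.0, -0.001, -0.003], [-0.003, -0.005, -1.0]]
wrist_force: [0.3, -0.4, 0.2]
finger_gap: 0.0921
```

```bash
python3 d.py 0.548 0.2755 0.169; python3 wc.py wrist 0.5465 0.276 0.193
```

```text
t 14.03 pos [0.5465 0.2724 0.2208] shift cm [0.32 0.18 5.17] turn deg [-0.28  0.15 -0.07] F [ 0.3 -0.4  0.2] gap 0.0921
wrist 2151 px [258. 217.] z 0.1929 mid [0.5493 0.2754 0.1913] ext [0.04 0.04] mean [0.5482 0.2757 0.1928]
```

Emit:
servo_tool(
  steps=[
    [9.19,0.1,0.1,0.3,-0.2,0.1,0],
    [9.19,0.1,0,0.8,0,0,0],
    [9.19,0,0,1,0,0,0],
    [9.19,0,0,1,0,0,0],
    [9.19,0,0,0.8,0,0,0],
    [9.19,0,0,0.4,0,0,0],
    [7,0,0,0.1,0,0,0],
    [7,0,0,0,0,0,0],
    [7,0,0,0,0,0,0],
    [6,0,0,0,0,0,0],
  ],
)

```text
time_s: 14.92
ee_pos: [0.5466, 0.2734, 0.1702]
eef_rot: [[0.002, 1.0, -0.004], [1.0, -0.002, -0.002], [-0.002, -0.004, -1.0]]
wrist_force: [0.5, -0.0, 0.7]
finger_gap: 0.067
```

```bash
python3 d.py 0.548 0.2755 0.169
```

```text
t 14.92 pos [0.5466 0.2734 0.1702] shift cm [0.22 0.14 0.12] turn deg [-0.22  0.14 -0.12] F [ 0.5 -0.   0.7] gap 0.067
```

Emit:
servo_tool(
  steps=[
    [5.5,0.2,0.1,0,0,0,0],
    [3.8,0,0,0,0,0,0],
    [3.8,0,0,0,0,0,0],
    [3.8,0,0,0,0,0,0],
    [3.8,0,0,0,0,0,0],
    [3.8,0,0,0,0,0,0],
    [3.8,0,0,0,0,0,0],
    [3.8,0,0,0,0,0,0],
    [3.8,0,0,0,0,0,0],
    [3.8,0,0,0,0,0,0],
  ],
)

```text
time_s: 15.75
ee_pos: [0.5486, 0.2761, 0.1721]
eef_rot: [[0.002, 1.0, -0.001], [1.0, -0.002, -0.001], [-0.001, -0.001, -1.0]]
wrist_force: [-0.2, 0.0, -1.0]
finger_gap: 0.0416
```

```bash
python3 d.py 0.5535 -0.208 0.25
```

```text
t 15.75 pos [0.5486 0.2761 0.1721] shift cm [-48.42   0.58  -7.76] turn deg [-0.05  0.04 -0.12] F [-0.2  0.  -1. ] gap 0.0416
```

Emit:
servo_tool(
  steps=[
    [3.8,0,0,-0.5,0,0,0],
    [3.8,0,0,-1.2,0,0,0],
    [3.8,0,0,-1.5,0,0,0],
    [3.8,0,0,-1.5,0,0,0],
    [3.8,0,0,-1.5,0,0,0],
    [3.8,-0.6,0,-1.2,0,0,0],
    [3.8,-1.2,0,-0.6,0,0,0],
    [3.8,-2,0,-0.2,0,0,0],
    [3.8,-2.6,0,0,0,0,0],
    [3.8,-3,0,0,0,0,0],
  ],
)

```text
time_s: 16.58
ee_pos: [0.5479, 0.1839, 0.2641]
eef_rot: [[-0.009, 1.0, 0.002], [1.0, 0.009, 0.003], [0.003, 0.002, -1.0]]
wrist_force: [0.6, -0.7, -0.4]
finger_gap: 0.0418
```

Emit:
servo_tool(
  steps=[
    [3.8,-3.2,0,0,0,0,0],
    [3.8,-3.2,0,0,0,0,0],
    [3.8,-3.2,0,0,0,0,0],
    [3.8,-3.2,0,0,0,0,0],
    [3.8,-3.2,0,0,0,0,0],
    [3.8,-3.2,0,0,0,0,0],
    [3.8,-3.2,0,0,0,0,0],
    [3.8,-3,0,0,0,0,0],
    [3.8,-2.5,0,0,0,0,0],
    [3.8,-2,0,0,0,0,0],
  ],
)

```text
time_s: 17.42
ee_pos: [0.5422, -0.1436, 0.2683]
eef_rot: [[0.002, 1.0, 0.005], [1.0, -0.002, 0.002], [0.002, 0.005, -1.0]]
wrist_force: [0.4, 0.3, 0.8]
finger_gap: 0.0415
```

```bash
python3 d.py 0.5535 -0.208 0.20; python3 - <<'E'
from d import *
np.set_printoptions(precision=4,suppress=True)
for n in("top","side"):
    c=camera(n);print(n)
    for nm,b,h in(("S",(.5,.6,-.26,-.15),.124),("M",(.49,.6,.22,.33),.152)):
        for o in comps(c,h-.008,h+.045,lambda p:p.max(-1)>80,box=b):print(nm,o[0],o[1],o[3],(o[4]+o[5])/2,o[5]-o[4])
        for o in comps(c,h-.006,h+.006,lambda p:p.max(-1)>80,box=b):print(nm,"ledge",o[0],o[1],o[3],(o[4]+o[5])/2,o[5]-o[4])
    cv2.imwrite(f"pics/{n}3.png",cv2.resize(c["pixels"][90:290,120:370,::-1],None,fx=3,fy=3))
E
```

```text
t 17.42 pos [ 0.5422 -0.1436  0.2683] shift cm [-6.46  1.11  6.82] turn deg [ 0.29 -0.13 -0.09] F [0.4 0.3 0.8] gap 0.0415
top
M 321 [149.3614 194.3022] 0.15637283538188562 [0.5471 0.2747 0.1671] [0.0588 0.058  0.044 ]
M ledge 177 [149.7571 194.904 ] 0.1525704509829593 [0.5471 0.2755 0.1524] [0.0588 0.0565 0.0111]
side
S 141 [267.0709 163.922 ] 0.12597992287309745 [ 0.5533 -0.208   0.135 ] [0.0494 0.0455 0.0378]
S ledge 83 [266.9036 165.3976] 0.12320998705643627 [ 0.5534 -0.208   0.1241] [0.0492 0.0455 0.0117]
M 430 [247.2163 278.1721] 0.15407752799246388 [0.5488 0.2749 0.1637] [0.0588 0.058  0.0391]
M ledge 247 [247.1336 280.1619] 0.15128325928053932 [0.5488 0.2749 0.152 ] [0.0588 0.058  0.0118]
```

View pics/top3.png

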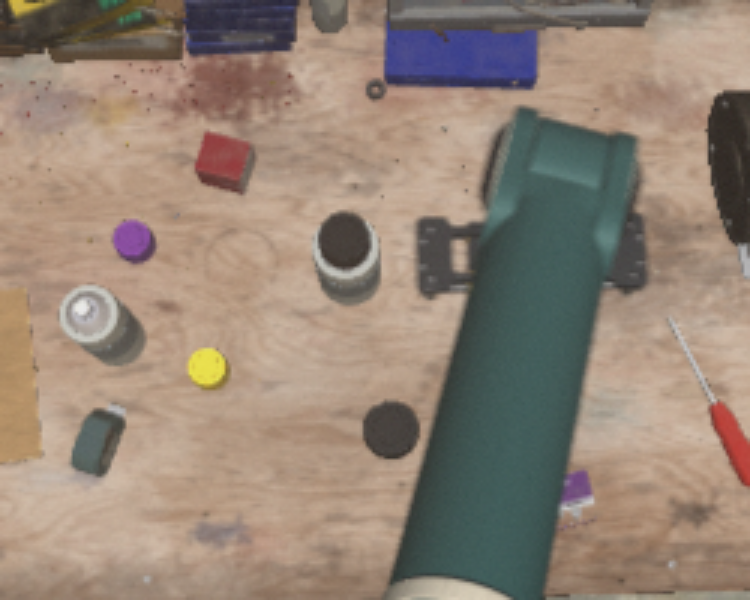

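View pics/side3.png

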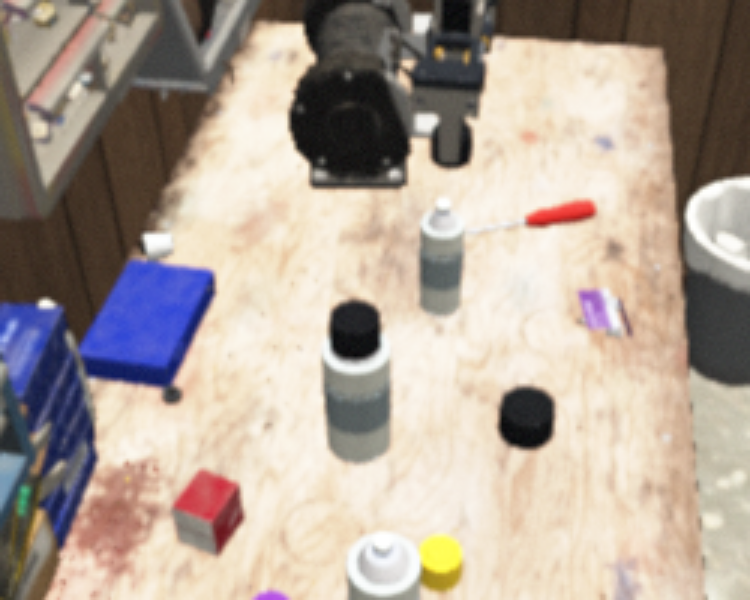

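Emit:
servo_tool(
  steps=[
    [3.8,-1.5,0.3,0,0.2,0,0],
    [3.8,-1.2,0.3,0,0,0,0],
    [3.8,-0.9,0.2,0,0,0,0],
    [3.8,-0.6,0,0,0,0,0],
    [3.8,-0.3,0,0,0,0,0],
    [3.8,0,0,0,0,0,0],
    [3.8,0,0,0,0,0,0],
    [3.8,0,0,0,0,0,0],
    [3.8,0,0,0,0,0,0],
    [3.8,0,0,0,0,0,0],
  ],
)

```text
time_s: 18.35
ee_pos: [0.5478, -0.1914, 0.2687]
eef_rot: [[0.005, 1.0, 0.0], [1.0, -0.005, 0.005], [0.005, 0.0, -1.0]]
wrist_force: [0.7, 0.2, -0.2]
finger_gap: 0.0414
```

```bash
python3 d.py 0.553 -0.208 0.20; python3 - <<'E'
from d import *
np.set_printoptions(precision=4,suppress=True)
c=camera("wrist");cv2.imwrite("pics/w4.png",c["pixels"][:,:,::-1])
for o in comps(c,.118,.13,lambda p:p.max(-1)>80,box=(.5,.6,-.26,-.15)):print(o[0],o[1],o[3],(o[4]+o[5])/2,o[5]-o[4])
E
```

```text
t 18.35 pos [ 0.5478 -0.1914  0.2687] shift cm [-1.68  0.53  6.87] turn deg [ 0.02 -0.26 -0.29] F [ 0.7  0.2 -0.2] gap 0.0414
708 [237.9068 181.4195] 0.1239811494068479 [ 0.5528 -0.2089  0.124 ] [0.0462 0.0494 0.0119]
```

View pics/w4.png

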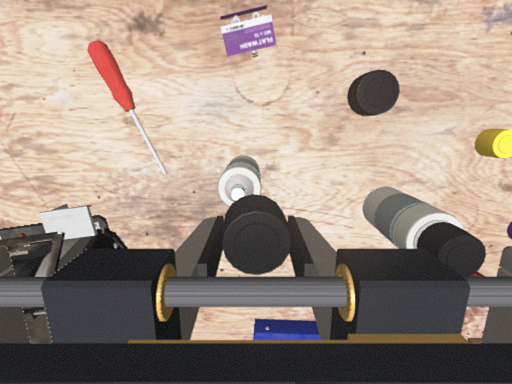

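The held small cap is at (256,233) and the bare small can's ring at (238,185).

Emit:
servo_tool(
  steps=[
    [3.8,-0.4,0.2,0,0,-0.2,-0.2],
    [3.8,-0.4,0.2,0,0,0,0],
    [3.8,-0.4,0.1,0.5,0,0,0],
    [3.8,-0.2,0,1,0,0,0],
    [3.8,0,0,1,0,0,0],
    [3.8,0,0,1,0,0,0],
    [3.8,0,0,0.6,0,0,0],
    [3.8,0,0,0.2,0,0,0],
    [3.8,0,0,0,0,0,0],
    [3.8,0,0,0,0,0,0],
  ],
)

```text
time_s: 19.23
ee_pos: [0.5523, -0.2061, 0.219]
eef_rot: [[0.0, 1.0, -0.003], [1.0, -0.0, 0.002], [0.002, -0.003, -1.0]]
wrist_force: [0.1, 0.5, -0.5]
finger_gap: 0.0417
```

```bash
python3 d.py 0.5535 -0.2085 0.137; python3 wc.py wrist 0.5535 -0.2085 0.238
```

```text
t 19.23 pos [ 0.5523 -0.2061  0.219 ] shift cm [-0.26  0.14  8.19] turn deg [-0.18 -0.09 -0.03] F [ 0.1  0.5 -0.5] gap 0.0417
wrist 3952 px [256. 239.] z 0.2403 mid [ 0.553  -0.2052  0.238 ] ext [0.041 0.051] mean [ 0.5511 -0.2047  0.2399]
```

Emit:
servo_tool(
  steps=[
    [3.8,-0.2,0.1,0.3,-0.1,0,0],
    [3.8,0,0,0.8,0,0,0],
    [3.8,0,0,1,0,0,0],
    [3.8,0,0,0.9,0,0,0],
    [3.8,0,0,0.5,0,0,0],
    [3.8,0,0,0.2,0,0,0],
    [3.8,0,0,0,0,0,0],
    [3.8,0,0,0,0,0,0],
    [3.8,0,0,0,0,0,0],
    [3.8,0,0,0,0,0,0],
  ],
)

```text
time_s: 20.12
ee_pos: [0.5541, -0.208, 0.1788]
eef_rot: [[-0.0, 1.0, 0.0], [1.0, 0.0, 0.001], [0.001, 0.0, -1.0]]
wrist_force: [0.9, 0.6, -0.0]
finger_gap: 0.0419
```

```bash
python3 d.py 0.5535 -0.2085 0.1365; python3 - <<'E'
from d import *
np.set_printoptions(precision=4,suppress=True)
c=camera("side");cv2.imwrite("pics/s5.png",cv2.resize(c["pixels"][110:230,210:360,::-1],None,fx=5,fy=5))
for o in comps(c,.118,.13,lambda p:p.max(-1)>80,box=(.5,.6,-.26,-.15)):print(o[0],o[1],o[3],(o[4]+o[5])/2,o[5]-o[4])
E
```

```text
t 20.12 pos [ 0.5541 -0.208   0.1788] shift cm [-0.05 -0.06  4.23] turn deg [ 0.02 -0.07  0.01] F [ 0.9  0.6 -0. ] gap 0.0419
86 [267.0116 165.5465] 0.12329416872391841 [ 0.5532 -0.2086  0.1238] [0.0488 0.0478 0.0113]
```

View pics/s5.png

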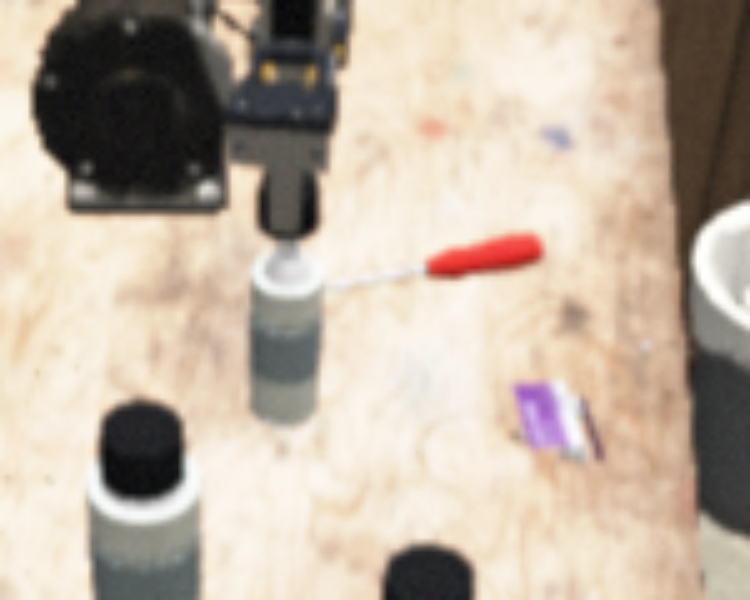

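The side crop shows the cap (289,205) centred over the small can's dome (287,260). Lowering.

Emit:
servo_tool(
  steps=[
    [3.8,0,-0.1,0.3,0,0,0],
    [3.8,0,0,0.5,0,0,0],
    [3.8,0,0,0.5,0,0,0],
    [3.8,0,0,0.5,0,0,0],
    [3.8,0,0,0.5,0,0,0],
    [3.8,0,0,0.5,0,0,0],
    [3.8,0,0,0.3,0,0,0],
    [3.8,0,0,0.2,0,0,0],
    [3.8,0,0,0.1,0,0,0],
    [3.8,0,0,0,0,0,0],
  ],
)

```text
time_s: 21.0
ee_pos: [0.5531, -0.208, 0.1412]
eef_rot: [[-0.0, 1.0, 0.001], [1.0, 0.0, 0.001], [0.001, 0.001, -1.0]]
wrist_force: [0.5, 0.8, -0.9]
finger_gap: 0.0418
```

```bash
python3 d.py 0.5535 -0.2085 0.1365
```

```text
t 21.0 pos [ 0.5531 -0.208   0.1412] shift cm [-0.05  0.04  0.47] turn deg [ 0.05 -0.07  0.01] F [ 0.5  0.8 -0.9] gap 0.0418
```

Emit:
servo_tool(
  steps=[
    [3.8,0,0,0.1,0,0,0],
    [3.8,0,0,0.1,0,0,0],
    [3.8,0,0,0.1,0,0,0],
    [3.8,0,0,0.1,0,0,0],
    [3.8,0,0,0.1,0,0,0],
    [3.8,0,0,0.05,0,0,0],
    [3.8,0,0,0.05,0,0,0],
    [3.8,0,0,0,0,0,0],
    [3.8,0,0,0,0,0,0],
    [3.8,0,0,0,0,0,0],
  ],
)

```text
time_s: 21.83
ee_pos: [0.5548, -0.2086, 0.1371]
eef_rot: [[-0.0, 1.0, 0.005], [1.0, 0.0, 0.0], [0.0, 0.005, -1.0]]
wrist_force: [-0.9, -0.2, 3.0]
finger_gap: 0.0415
```

```bash
python3 d.py 0.5535 -0.2085 0.1365
```

```text
t 21.83 pos [ 0.5548 -0.2086  0.1371] shift cm [ 0.01 -0.13  0.06] turn deg [ 0.3  -0.02  0.  ] F [-0.9 -0.2  3. ] gap 0.0415
```

Contact of about 3 N at the expected height, so the cap is on the ledge. Releasing.

Emit:
servo_tool(
  steps=[
    [9.19,0,0,0,0,0,0],
    [9.19,0,0,0,0,0,0],
    [9.19,0,0,0,0,0,0],
    [9.19,0,0,0,0,0,0],
    [9.19,0,0,0,0,0,0],
    [9.19,0,0,-0.5,0,0,0],
    [9.19,0,0,-1.5,0,0,0],
    [9.19,0,0,-3,0,0,0],
    [9.19,0,0,-3,0,0,0],
    [9.19,0,0,-2,0,0,0],
  ],
)

```text
time_s: 22.67
ee_pos: [0.5501, -0.2072, 0.2346]
eef_rot: [[0.0, 1.0, -0.009], [1.0, -0.0, 0.003], [0.003, -0.009, -1.0]]
wrist_force: [-0.2, -0.6, 0.5]
finger_gap: 0.0915
```

```bash
python3 d.py 0.612 0.022 0.24; python3 wc.py wrist 0.5535 -0.2085 0.158; python3 - <<'E'
from d import *
np.set_printoptions(precision=4,suppress=True)
c=camera("side");cv2.imwrite("pics/s6.png",cv2.resize(c["pixels"][110:230,210:360,::-1],None,fx=5,fy=5))
E
```

```text
t 22.67 pos [ 0.5501 -0.2072  0.2346] shift cm [22.92  6.18 -0.53] turn deg [-0.54 -0.19 -0.02] F [-0.2 -0.6  0.5] gap 0.0915
wrist 1461 px [254. 203.] z 0.1585 mid [ 0.5561 -0.2077  0.157 ] ext [0.041 0.04 ] mean [ 0.5549 -0.2074  0.1584]
```

View pics/s6.png

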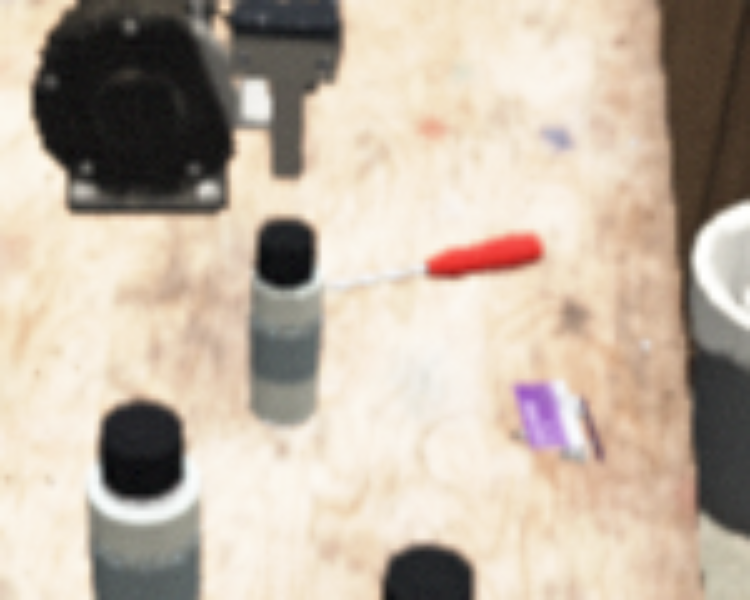

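The small cap is home, its top measured at 0.1585 m (expected 0.158). Next the medium cap on the large can.

Emit:
servo_tool(
  steps=[
    [9.19,1.5,0.4,-0.5,-0.3,0,0],
    [9.19,3,0.8,0,0,0,0],
    [9.19,3.2,0.9,0,0,0,0],
    [9.19,3.2,0.9,0,0,0,0],
    [9.19,3.2,0.9,0,0,0,0],
    [9.19,2.7,0.8,0,0,0,0],
    [9.19,2,0.5,0,0,0,0],
    [9.19,1,0.3,0,0,0,0],
    [9.19,0.3,0,0,0,0,0],
    [9.19,0,0,0,0,0,0],
  ],
)

```text
time_s: 23.6
ee_pos: [0.6055, -0.001, 0.2362]
eef_rot: [[0.007, 1.0, -0.005], [1.0, -0.007, 0.0], [0.0, -0.005, -1.0]]
wrist_force: [-0.5, -0.5, -0.9]
finger_gap: 0.0919
```

```bash
python3 d.py 0.612 0.022 0.156; python3 wc.py wrist 0.612 0.022 0.181
```

```text
t 23.6 pos [ 0.6055 -0.001   0.2362] shift cm [2.3  0.68 8.01] turn deg [-0.31 -0.02 -0.38] F [-0.5 -0.5 -0.9] gap 0.0919
wrist 2472 px [279. 214.] z 0.181 mid [0.615  0.0203 0.1793] ext [0.049 0.048] mean [0.6139 0.0203 0.1809]
```

Emit:
servo_tool(
  steps=[
    [9.19,0.6,0.2,0,-0.2,0,-0.3],
    [9.19,0.6,0.3,0,0,0,0],
    [9.19,0.5,0.2,0,0,0,0],
    [9.19,0.2,0,0.3,0,0,0],
    [9.19,0,0,0.5,0,0,0],
    [9.19,0,0,0.7,0,0,0],
    [9.19,0,0,0.7,0,0,0],
    [9.19,0,0,0.5,0,0,0],
    [9.19,0,0,0.2,0,0,0],
    [9.19,0,0,0,0,0,0],
  ],
)

```text
time_s: 24.48
ee_pos: [0.6117, 0.0106, 0.2034]
eef_rot: [[0.013, 1.0, -0.003], [1.0, -0.013, -0.003], [-0.003, -0.003, -1.0]]
wrist_force: [-1.0, 0.0, 0.2]
finger_gap: 0.0921
```

```bash
python3 d.py 0.6135 0.021 0.156; python3 wc.py wrist 0.612 0.022 0.181
```

```text
t 24.48 pos [0.6117 0.0106 0.2034] shift cm [1.05 0.18 4.74] turn deg [-0.18  0.15 -0.74] F [-1.   0.   0.2] gap 0.0921
wrist 3340 px [267. 219.] z 0.181 mid [0.6149 0.0205 0.1796] ext [0.049 0.048] mean [0.6138 0.0206 0.1809]
```

Emit:
servo_tool(
  steps=[
    [9.19,0.4,0.1,0,-0.1,0,-0.3],
    [9.19,0.4,0.1,0.2,0,0,-0.3],
    [9.19,0.1,0,0.7,0,0,0],
    [9.19,0,0,0.8,0,0,0],
    [9.19,0,0,0.8,0,0,0],
    [9.19,0,0,0.7,0,0,0],
    [9.19,0,0,0.5,0,0,0],
    [9.19,0,0,0.2,0,0,0],
    [9.19,0,0,0,0,0,0],
    [9.19,0,0,0,0,0,0],
  ],
)

```text
time_s: 25.37
ee_pos: [0.614, 0.0207, 0.16]
eef_rot: [[0.001, 1.0, -0.001], [1.0, -0.001, -0.003], [-0.003, -0.001, -1.0]]
wrist_force: [0.4, -0.2, -0.3]
finger_gap: 0.092
```

```bash
python3 d.py 0.6135 0.021 0.156; python3 wc.py wrist 0.612 0.022 0.181
```

```text
t 25.37 pos [0.614  0.0207 0.16  ] shift cm [ 0.03 -0.05  0.4 ] turn deg [-0.09  0.16 -0.05] F [ 0.4 -0.2 -0.3] gap 0.092
wrist 5191 px [253. 240.] z 0.181 mid [0.6138 0.0206 0.1795] ext [0.047 0.048] mean [0.613  0.0207 0.1809]
wrist 347 px [340. 237.] z 0.1814 mid [0.6151 0.074  0.181 ] ext [0.021 0.013] mean [0.6111 0.0703 0.1812]
wrist 355 px [171. 236.] z 0.1814 mid [ 0.6145 -0.0307  0.181 ] ext [0.02  0.014] mean [ 0.6106 -0.0269  0.1813]
```

Emit:
servo_tool(
  steps=[
    [7,0,0,0.2,0,0,0],
    [6,0,0,0.2,0,0,0],
    [4.7,0,0,0,0,0,0],
    [4.7,0,0,0,0,0,0],
    [4.7,0,0,0,0,0,0],
    [4.7,0,0,0,0,0,0],
    [4.7,0,0,0,0,0,0],
    [4.7,0,0,0,0,0,0],
    [4.7,0,0,0,0,0,0],
    [4.7,0,0,0,0,0,0],
  ],
)

```text
time_s: 26.25
ee_pos: [0.6151, 0.0205, 0.1574]
eef_rot: [[0.001, 1.0, 0.002], [1.0, -0.001, -0.002], [-0.002, 0.002, -1.0]]
wrist_force: [0.9, -0.1, 0.5]
finger_gap: 0.0496
```

Emit:
servo_tool(
  steps=[
    [4.7,0,0,0,0,0,0],
    [4.7,0,0,0,0,0,0],
    [4.7,0,0,0,0,0,0],
    [4.7,0,0,-0.3,0,0,0],
    [4.7,0,0,-0.8,0,0,0],
    [4.7,0,0,-1.2,0,0,0],
    [4.7,0,0,-1.5,0,0,0],
    [4.7,0,0,-1.5,0,0,0],
    [4.7,0,0,-1.5,0,0,0],
    [4.7,0,0,-1,0,0,0],
  ],
)

```text
time_s: 27.08
ee_pos: [0.6139, 0.0205, 0.241]
eef_rot: [[0.002, 1.0, -0.001], [1.0, -0.002, -0.003], [-0.003, -0.001, -1.0]]
wrist_force: [-0.3, 0.6, 0.7]
finger_gap: 0.0496
```

```bash
python3 d.py 0.548 0.275 0.25; python3 wc.py wrist 0.612 0.022 0.255; python3 wc.py wrist 0.612 0.022 0.265
```

```text
t 27.08 pos [0.6139 0.0205 0.241 ] shift cm [25.44 -6.63 -0.97] turn deg [-0.07  0.17 -0.09] F [-0.3  0.6  0.7] gap 0.0496
wrist 662 px [254. 209.] z 0.2552 mid [0.5997 0.0216 0.255 ] ext [0.022 0.059] mean [0.5962 0.0208 0.2553]
wrist 5714 px [256. 239.] z 0.2668 mid [0.6135 0.0213 0.265 ] ext [0.047 0.059] mean [0.6125 0.0219 0.2665]
wrist 13 px [190. 229.] z 0.2656 mid [ 0.6066 -0.0149  0.2649] ext [0.001 0.002] mean [ 0.6066 -0.0153  0.265 ]
```

Emit:
servo_tool(
  steps=[
    [4.7,1,-0.3,0,0,0,0],
    [4.7,2,-0.5,0,0,0,0],
    [4.7,3,-0.8,0,0,0,0],
    [4.7,3.2,-0.8,0,0,0,0],
    [4.7,3.2,-0.8,0,0,0,0],
    [4.7,3.2,-0.8,0,0,0,0],
    [4.7,3,-0.8,0,0,0,0],
    [4.7,2.3,-0.7,0,0,0,0],
    [4.7,1.5,-0.4,0,0,0,0],
    [4.7,0.8,-0.2,0,0,0,0],
  ],
)

```text
time_s: 28.02
ee_pos: [0.5443, 0.2642, 0.2322]
eef_rot: [[0.006, 1.0, -0.012], [1.0, -0.006, -0.007], [-0.007, -0.011, -1.0]]
wrist_force: [0.0, -0.5, -0.1]
finger_gap: 0.0494
```

Emit:
servo_tool(
  steps=[
    [4.7,0.3,0,0,0,0,0],
    [4.7,0,0,0,0,0,0],
    [4.7,0,0,0,0,0,0],
    [4.7,0,0,0,0,0,0],
    [4.7,0,0,0,0,0,0],
    [4.7,0,0,0,0,0,0],
    [4.7,0,0,0,0,0,0],
    [4.7,0,0,0,0,0,0],
    [4.7,0,0,0,0,0,0],
    [4.7,0,0,0,0,0,0],
  ],
)

```text
time_s: 28.85
ee_pos: [0.5446, 0.2629, 0.2302]
eef_rot: [[0.012, 1.0, -0.014], [1.0, -0.012, -0.011], [-0.011, -0.014, -1.0]]
wrist_force: [-0.0, -0.4, -0.1]
finger_gap: 0.0497
```

```bash
python3 d.py 0.548 0.275 0.1645; python3 wc.py wrist 0.53 0.25 0.27; python3 - <<'E'
from d import *
np.set_printoptions(precision=4,suppress=True)
c=camera("wrist");cv2.imwrite("pics/w7.png",c["pixels"][:,:,::-1])
for o in comps(c,.146,.158,lambda p:p.max(-1)>80,box=(.5,.6,.22,.33)):print(o[0],o[1],o[3],(o[4]+o[5])/2,o[5]-o[4])
E
```

```text
t 28.85 pos [0.5446 0.2629 0.2302] shift cm [1.29 0.42 6.55] turn deg [-0.81  0.62 -0.69] F [-0.  -0.4 -0.1] gap 0.0497
wrist 228 px [205. 251.] z 0.2704 mid [0.5451 0.2376 0.27  ] ext [0.019 0.005] mean [0.5416 0.2389 0.2702]
wrist 236 px [305. 252.] z 0.2702 mid [0.5461 0.2912 0.2699] ext [0.02  0.005] mean [0.5427 0.29   0.2701]
898 [277.0323 186.4933] 0.15202903921953811 [0.5408 0.2775 0.152 ] [0.0415 0.0552 0.0119]
```

View pics/w7.png

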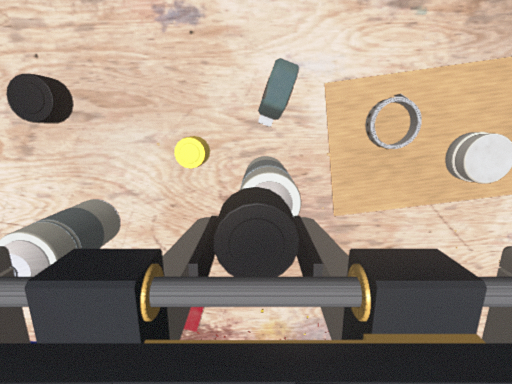

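Emit:
servo_tool(
  steps=[
    [4.7,0.3,0.1,0,-0.3,0.2,-0.3],
    [4.7,0.3,0.1,0,-0.3,0.2,-0.3],
    [4.7,0.3,0.1,0,0,0,0],
    [4.7,0.1,0,0.2,0,0,0],
    [4.7,0,0,0.4,0,0,0],
    [4.7,0,0,0.5,0,0,0],
    [4.7,0,0,0.5,0,0,0],
    [4.7,0,0,0.3,0,0,0],
    [4.7,0,0,0.1,0,0,0],
    [4.7,0,0,0,0,0,0],
  ],
)

```text
time_s: 29.78
ee_pos: [0.5471, 0.2747, 0.2071]
eef_rot: [[-0.001, 1.0, -0.004], [1.0, 0.001, -0.004], [-0.004, -0.004, -1.0]]
wrist_force: [-0.0, 0.1, -0.1]
finger_gap: 0.0495
```

```bash
python3 d.py 0.548 0.2755 0.1645; python3 wc.py wrist 0.548 0.275 0.236; python3 - <<'E'
from d import *
np.set_printoptions(precision=4,suppress=True)
c=camera("side");cv2.imwrite("pics/s8.png",cv2.resize(c["pixels"][220:340,180:330,::-1],None,fx=5,fy=5))
for o in comps(c,.146,.158,lambda p:p.max(-1)>80,box=(.5,.6,.22,.33)):print(o[0],o[1],o[3],(o[4]+o[5])/2,o[5]-o[4])
E
```

```text
t 29.78 pos [0.5471 0.2747 0.2071] shift cm [0.1  0.11 4.26] turn deg [-0.22  0.21  0.07] F [-0.   0.1 -0.1] gap 0.0495
wrist 4417 px [254. 241.] z 0.2312 mid [0.5455 0.2785 0.236 ] ext [0.045 0.053] mean [0.5457 0.2751 0.2314]
wrist 185 px [209. 242.] z 0.2361 mid [0.5472 0.2492 0.236 ] ext [0.019 0.005] mean [0.5439 0.2504 0.2361]
218 [247.2569 281.4954] 0.1513662971883737 [0.5487 0.2807 0.1519] [0.0588 0.0472 0.0118]
```

View pics/s8.png

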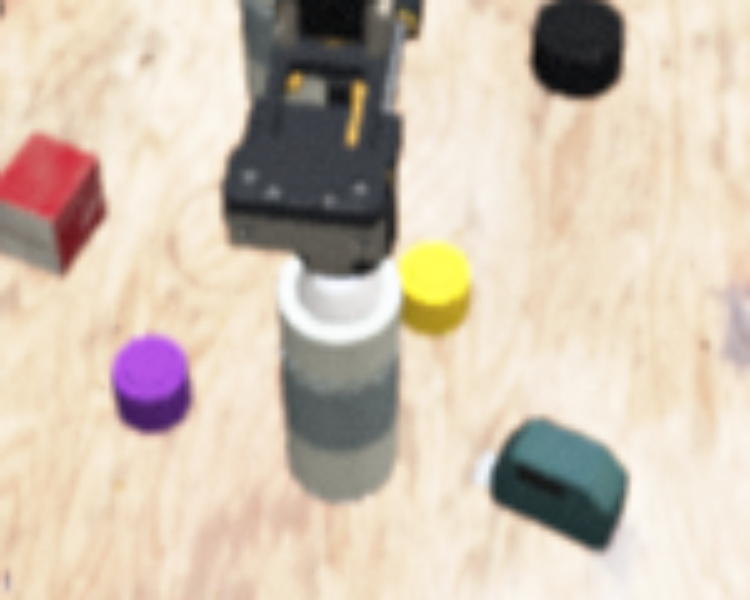

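The medium cap is over the medium can. The ring centre in the side view is about (340,300) in the crop. Lowering.

Emit:
servo_tool(
  steps=[
    [4.7,0.1,0.1,0.3,-0.1,0.1,0],
    [4.7,0,0,0.5,0,0,0],
    [4.7,0,0,0.5,0,0,0],
    [4.7,0,0,0.5,0,0,0],
    [4.7,0,0,0.5,0,0,0],
    [4.7,0,0,0.5,0,0,0],
    [4.7,0,0,0.3,0,0,0],
    [4.7,0,0,0.2,0,0,0],
    [4.7,0,0,0.1,0,0,0],
    [4.7,0,0,0,0,0,0],
  ],
)

```text
time_s: 30.72
ee_pos: [0.5484, 0.2757, 0.1697]
eef_rot: [[-0.001, 1.0, -0.001], [1.0, 0.001, -0.001], [-0.001, -0.001, -1.0]]
wrist_force: [0.1, 0.7, -0.2]
finger_gap: 0.0498
```

```bash
python3 d.py 0.548 0.2755 0.1635
```

```text
t 30.72 pos [0.5484 0.2757 0.1697] shift cm [-0.02 -0.04  0.62] turn deg [-0.08  0.08  0.05] F [ 0.1  0.7 -0.2] gap 0.0498
```

Emit:
servo_tool(
  steps=[
    [4.7,0,0,0.1,0,0,0],
    [4.7,0,0,0.1,0,0,0],
    [4.7,0,0,0.1,0,0,0],
    [4.7,0,0,0.1,0,0,0],
    [4.7,0,0,0.1,0,0,0],
    [4.7,0,0,0.1,0,0,0],
    [4.7,0,0,0.05,0,0,0],
    [4.7,0,0,0.05,0,0,0],
    [4.7,0,0,0,0,0,0],
    [4.7,0,0,0,0,0,0],
  ],
)

```text
time_s: 31.55
ee_pos: [0.55, 0.2768, 0.1649]
eef_rot: [[-0.001, 1.0, 0.003], [1.0, 0.001, 0.002], [0.002, 0.003, -1.0]]
wrist_force: [-0.4, -0.7, 0.8]
finger_gap: 0.0497
```

```bash
python3 d.py 0.548 0.2755 0.1635
```

```text
t 31.55 pos [0.55   0.2768 0.1649] shift cm [-0.13 -0.2   0.14] turn deg [ 0.17 -0.1   0.06] F [-0.4 -0.7  0.8] gap 0.0497
```

Emit:
servo_tool(
  steps=[
    [4.7,-0.1,-0.1,0.1,0,0,0],
    [4.7,0,0,0.1,0,0,0],
    [4.7,0,0,0.1,0,0,0],
    [4.7,0,0,0.1,0,0,0],
    [4.7,0,0,0.1,0,0,0],
    [4.7,0,0,0,0,0,0],
    [4.7,0,0,0,0,0,0],
    [4.7,0,0,0,0,0,0],
    [4.7,0,0,0,0,0,0],
    [4.7,0,0,0,0,0,0],
  ],
)

```text
time_s: 32.38
ee_pos: [0.5508, 0.2766, 0.1642]
eef_rot: [[-0.001, 1.0, 0.008], [1.0, 0.001, 0.006], [0.006, 0.008, -1.0]]
wrist_force: [-0.4, 0.6, 3.1]
finger_gap: 0.0495
```

```bash
python3 d.py 0.548 0.2755 0.1635
```

```text
t 32.38 pos [0.5508 0.2766 0.1642] shift cm [-0.11 -0.28  0.07] turn deg [ 0.46 -0.32  0.04] F [-0.4  0.6  3.1] gap 0.0495
```

Contact of 3 N at the expected height. Releasing.

Emit:
servo_tool(
  steps=[
    [9.19,0,0,0,0,0,0],
    [9.19,0,0,0,0,0,0],
    [9.19,0,0,0,0,0,0],
    [9.19,0,0,0,0,0,0],
    [9.19,0,0,0,0,0,0],
    [9.19,0,0,-0.5,0,0,0],
    [9.19,0,0,-1.5,0,0,0],
    [9.19,0,0,-3,0,0,0],
    [9.19,0,0,-2,0,0,0],
    [9.19,0,0,-1,0,0,0],
  ],
)

```text
time_s: 33.22
ee_pos: [0.5471, 0.2744, 0.2418]
eef_rot: [[-0.001, 1.0, -0.002], [1.0, 0.001, -0.001], [-0.001, -0.002, -1.0]]
wrist_force: [-0.1, -1.0, -0.0]
finger_gap: 0.0919
```

```bash
python3 d.py 0.44 -0.021 0.25; python3 wc.py wrist 0.549 0.2765 0.188; python3 - <<'E'
from d import *
c=camera("side");cv2.imwrite("pics/s9.png",cv2.resize(c["pixels"][120:340,180:380,::-1],None,fx=2.7,fy=2.7))
E
```

```text
t 33.22 pos [0.5471 0.2744 0.2418] shift cm [-29.53 -10.74  -0.75] turn deg [-0.11  0.08  0.04] F [-0.1 -1.  -0. ] gap 0.0919
wrist 2595 px [257. 207.] z 0.1885 mid [0.5509 0.2771 0.187 ] ext [0.05  0.048] mean [0.5495 0.2771 0.1884]
```

View pics/s9.png

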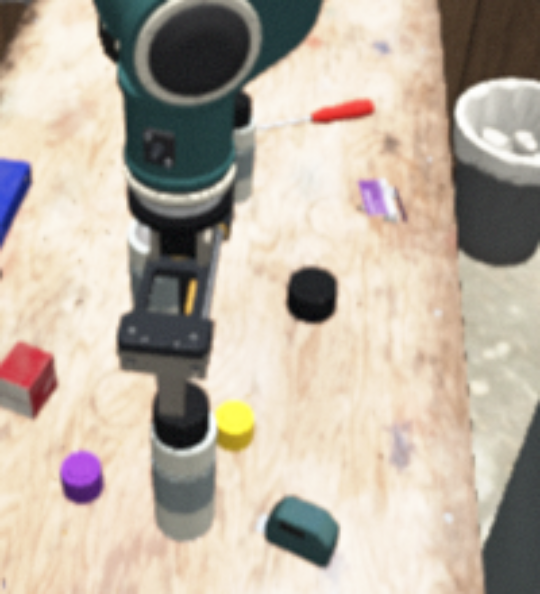

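The medium cap is home, its top measured at 0.1885 m (expected 0.188). Now the parked large cap.

Emit:
servo_tool(
  steps=[
    [9.19,-1.5,-0.5,-0.3,0,0,0],
    [9.19,-3.2,-1.2,0,0,0,0],
    [9.19,-3.5,-1.3,0,0,0,0],
    [9.19,-3.5,-1.3,0,0,0,0],
    [9.19,-3.5,-1.3,0,0,0,0],
    [9.19,-3.5,-1.3,0,0,0,0],
    [9.19,-3.2,-1.2,0,0,0,0],
    [9.19,-2.7,-1,0,0,0,0],
    [9.19,-1.5,-0.5,0,0,0,0],
    [9.19,-0.7,-0.2,0,0,0,0],
  ],
)

```text
time_s: 34.15
ee_pos: [0.4321, -0.0117, 0.2331]
eef_rot: [[-0.003, 1.0, -0.021], [1.0, 0.003, -0.005], [-0.005, -0.021, -1.0]]
wrist_force: [0.3, 0.8, 0.1]
finger_gap: 0.0919
```

Emit:
servo_tool(
  steps=[
    [9.19,-0.2,0,1,0,0,0],
    [9.19,0,0,2,0,0,0],
    [9.19,0,0,2,0,0,0],
    [9.19,0,0,2,0,0,0],
    [9.19,0,0,2,0,0,0],
    [9.19,0,0,1.5,0,0,0],
    [9.19,0,0,0.5,0,0,0],
    [9.19,0,0,0,0,0,0],
    [9.19,0,0,0,0,0,0],
    [9.19,0,0,0,0,0,0],
  ],
)

```text
time_s: 34.98
ee_pos: [0.4249, -0.0121, 0.111]
eef_rot: [[-0.006, 1.0, -0.029], [1.0, 0.006, -0.005], [-0.005, -0.029, -1.0]]
wrist_force: [0.5, -0.0, 0.4]
finger_gap: 0.0918
```

```bash
python3 d.py 0.44 -0.021 0.01; python3 wc.py wrist 0.44 -0.021 0.038
```

```text
t 34.98 pos [ 0.4249 -0.0121  0.111 ] shift cm [-0.85  1.79 10.05] turn deg [-1.65  0.3   0.36] F [ 0.5 -0.   0.4] gap 0.0918
wrist 3002 px [245. 216.] z 0.0385 mid [ 0.4405 -0.0213  0.0368] ext [0.058 0.057] mean [ 0.4393 -0.0208  0.0385]
```

Emit:
servo_tool(
  steps=[
    [9.19,-0.3,0.3,0,-0.5,0.1,0.1],
    [9.19,-0.3,0.4,0,-0.4,0.1,0.1],
    [9.19,-0.1,0.4,0.3,-0.4,0,0],
    [9.19,0,0.2,0.8,0,0,0],
    [9.19,0,0,1,0,0,0],
    [9.19,0,0,1,0,0,0],
    [9.19,0,0,0.8,0,0,0],
    [9.19,0,0,0.3,0,0,0],
    [9.19,0,0,0,0,0,0],
    [9.19,0,0,0,0,0,0],
  ],
)

```text
time_s: 35.87
ee_pos: [0.444, -0.0202, 0.0686]
eef_rot: [[-0.001, 1.0, 0.007], [1.0, 0.001, 0.0], [0.0, 0.007, -1.0]]
wrist_force: [0.9, -0.6, 1.0]
finger_gap: 0.0921
```

```bash
python3 d.py 0.44 -0.021 0.011; python3 wc.py wrist 0.44 -0.021 0.038
```

```text
t 35.87 pos [ 0.444  -0.0202  0.0686] shift cm [-0.08 -0.44  5.75] turn deg [ 0.39 -0.    0.07] F [ 0.9 -0.6  1. ] gap 0.0921
wrist 4437 px [253. 207.] z 0.0385 mid [ 0.4406 -0.0212  0.0366] ext [0.058 0.057] mean [ 0.4391 -0.0209  0.0385]
```

Emit:
servo_tool(
  steps=[
    [9.19,0,-0.2,0.3,0.2,0,0],
    [9.19,0,-0.1,0.8,0,0,0],
    [9.19,0,0,1,0,0,0],
    [9.19,0,0,1,0,0,0],
    [9.19,0,0,0.8,0,0,0],
    [9.19,0,0,0.5,0,0,0],
    [9.19,0,0,0.3,0,0,0],
    [9.19,0,0,0.1,0,0,0],
    [9.19,0,0,0,0,0,0],
    [9.19,0,0,0,0,0,0],
  ],
)

```text
time_s: 36.75
ee_pos: [0.4416, -0.0199, 0.0163]
eef_rot: [[-0.002, 1.0, 0.005], [1.0, 0.002, 0.001], [0.001, 0.005, -1.0]]
wrist_force: [0.1, 0.2, -0.1]
finger_gap: 0.0919
```

```bash
python3 d.py 0.4405 -0.021 0.011; python3 wc.py wrist 0.44 -0.021 0.038
```

```text
t 36.75 pos [ 0.4416 -0.0199  0.0163] shift cm [-0.11 -0.12  0.53] turn deg [ 0.28 -0.03  0.09] F [ 0.1  0.2 -0.1] gap 0.0919
wrist 7168 px [252. 235.] z 0.0385 mid [ 0.4377 -0.0211  0.0367] ext [0.053 0.057] mean [ 0.4374 -0.0209  0.0384]
wrist 343 px [171. 237.] z 0.0386 mid [ 0.4421 -0.0711  0.038 ] ext [0.02  0.014] mean [ 0.4383 -0.0674  0.0384]
wrist 267 px [336. 240.] z 0.0383 mid [0.4425 0.0297 0.038 ] ext [0.021 0.006] mean [0.4404 0.0277 0.0382]
wrist 16 px [354. 230.] z 0.041 mid [0.433  0.0365 0.0405] ext [0.001 0.005] mean [0.4331 0.0367 0.0406]
```

Emit:
servo_tool(
  steps=[
    [9.19,-0.1,-0.1,0.2,-0.2,0,0],
    [7.5,0,0,0.2,0,0,0],
    [5.5,0,0,0.1,0,0,0],
    [5.5,0,0,0,0,0,0],
    [5.5,0,0,0,0,0,0],
    [5.5,0,0,0,0,0,0],
    [5.5,0,0,0,0,0,0],
    [5.5,0,0,0,0,0,0],
    [5.5,0,0,0,0,0,0],
    [5.5,0,0,0,0,0,0],
  ],
)

```text
time_s: 37.63
ee_pos: [0.4418, -0.0209, 0.0122]
eef_rot: [[-0.002, 1.0, 0.012], [1.0, 0.002, 0.001], [0.001, 0.012, -1.0]]
wrist_force: [-0.3, 0.2, -0.5]
finger_gap: 0.0595
```

```bash
python3 d.py 0.4405 -0.021 0.011
```

```text
t 37.63 pos [ 0.4418 -0.0209  0.0122] shift cm [-0.01 -0.13  0.12] turn deg [ 0.7  -0.05  0.1 ] F [-0.3  0.2 -0.5] gap 0.0595
```

Emit:
servo_tool(
  steps=[
    [5.5,0,0,-0.5,0,0,0],
    [5.5,0,0,-1.5,0,0,0],
    [5.5,0,0,-2.5,0,0,0],
    [5.5,0,0,-3,0,0,0],
    [5.5,0,0,-3,0,0,0],
    [5.5,0,0,-3,0,0,0],
    [5.5,0,0,-3,0,0,0],
    [5.5,0,0,-2.5,0,0,0],
    [5.5,0,0,-1.5,0,0,0],
    [5.5,0,0,-0.7,0,0,0],
  ],
)

```text
time_s: 38.47
ee_pos: [0.4361, -0.0221, 0.2347]
eef_rot: [[0.0, 1.0, 0.006], [1.0, -0.0, 0.0], [0.0, 0.006, -1.0]]
wrist_force: [-0.1, 0.4, -0.7]
finger_gap: 0.0597
```

```bash
python3 d.py 0.6135 0.021 0.22; python3 - <<'E'
from d import *
np.set_printoptions(precision=4,suppress=True)
for n in("top","side","wrist"):
    c=camera(n)
    for o in comps(c,.132,.144,lambda p:p.max(-1)>80,box=(.56,.67,-.04,.08)):print(n,o[0],o[1],o[3],(o[4]+o[5])/2,o[5]-o[4])
E
```

```text
t 38.47 pos [ 0.4361 -0.0221  0.2347] shift cm [ 4.31 17.73  1.58] turn deg [ 0.33 -0.01 -0.02] F [-0.1  0.4 -0.7] gap 0.0597
top 197 [234.7665 172.797 ] 0.13859483994606303 [0.6138 0.0208 0.1379] [0.0692 0.0673 0.0118]
side 166 [238.0904 208.759 ] 0.13744583027174873 [0.6139 0.0225 0.138 ] [0.0666 0.0643 0.0119]
wrist 893 [291.4457 326.981 ] 0.13807168646991952 [0.5962 0.0206 0.138 ] [0.0319 0.068  0.0119]
```

Emit:
servo_tool(
  steps=[
    [5.5,0.3,1,0,0,0,0],
    [5.5,0.5,2,0,0,0,0],
    [5.5,0.6,2.5,0,0,0,0],
    [5.5,0.6,2.5,0,0,0,0],
    [5.5,0.6,2.5,0,0,0,0],
    [5.5,0.6,2.3,0,0,0,0],
    [5.5,0.4,1.7,0,0,0,0],
    [5.5,0.3,1,0,0,0,0],
    [5.5,0,0.5,0,0,0,0],
    [5.5,0,0,0,0,0,0],
  ],
)

```text
time_s: 39.45
ee_pos: [0.5986, 0.0206, 0.2099]
eef_rot: [[-0.001, 1.0, -0.027], [1.0, 0.001, -0.006], [-0.006, -0.027, -1.0]]
wrist_force: [-0.8, -1.2, 0.4]
finger_gap: 0.0594
```

```bash
python3 d.py 0.6138 0.021 0.15;python3 wc.py wrist 0.61 0.021 0.26
```

```text
t 39.45 pos [0.5986 0.0206 0.2099] shift cm [0.08 1.68 5.94] turn deg [-1.56  0.33  0.05] F [-0.8 -1.2  0.4] gap 0.0594
wrist 278 px [191. 257.] z 0.2598 mid [ 0.5986 -0.0103  0.26  ] ext [0.017 0.006] mean [ 0.5951 -0.0088  0.26  ]
wrist 269 px [320. 258.] z 0.2598 mid [0.5989 0.0537 0.26  ] ext [0.017 0.005] mean [0.5954 0.0526 0.2599]
wrist 16 px [158. 251.] z 0.2632 mid [ 0.5909 -0.0227  0.263 ] ext [0.001 0.003] mean [ 0.5907 -0.0227  0.2631]
wrist 14 px [172. 251.] z 0.2633 mid [ 0.5906 -0.0168  0.2621] ext [0.001 0.005] mean [ 0.5906 -0.0164  0.263 ]
```

Emit:
servo_tool(
  steps=[
    [5.5,0,0.3,0,-0.5,0.1,0],
    [5.5,0,0.4,0,-0.5,0.1,0],
    [5.5,0,0.4,0,-0.4,0,0],
    [5.5,0,0.2,0,0,0,0],
    [5.5,0,0,0.2,0,0,0],
    [5.5,0,0,0.3,0,0,0],
    [5.5,0,0,0.3,0,0,0],
    [5.5,0,0,0.2,0,0,0],
    [5.5,0,0,0,0,0,0],
    [5.5,0,0,0,0,0,0],
  ],
)

```text
time_s: 40.33
ee_pos: [0.6089, 0.0191, 0.1982]
eef_rot: [[0.001, 1.0, -0.003], [1.0, -0.001, -0.001], [-0.001, -0.003, -1.0]]
wrist_force: [0.7, -0.1, -0.1]
finger_gap: 0.06
```

```bash
python3 d.py 0.6138 0.021 0.15;python3 wc.py wrist 0.61 0.021 0.224; python3 - <<'E'
from d import *
c=camera("side");cv2.imwrite("pics/s10.png",cv2.resize(c["pixels"][130:250,180:330,::-1],None,fx=5,fy=5))
E
```

```text
t 40.33 pos [0.6089 0.0191 0.1982] shift cm [0.19 0.5  4.82] turn deg [-0.18  0.06 -0.07] F [ 0.7 -0.1 -0.1] gap 0.06
wrist 7682 px [255. 237.] z 0.2247 mid [0.6042 0.0199 0.224 ] ext [0.05  0.069] mean [0.6042 0.0203 0.2246]
wrist 20 px [180. 232.] z 0.2259 mid [ 0.6003 -0.0211  0.2242] ext [0.001 0.004] mean [ 0.6004 -0.0215  0.2255]
wrist 12 px [332. 231.] z 0.2249 mid [0.6005 0.0623 0.2244] ext [0.001 0.002] mean [0.6005 0.0624 0.2246]
```

View pics/s10.png

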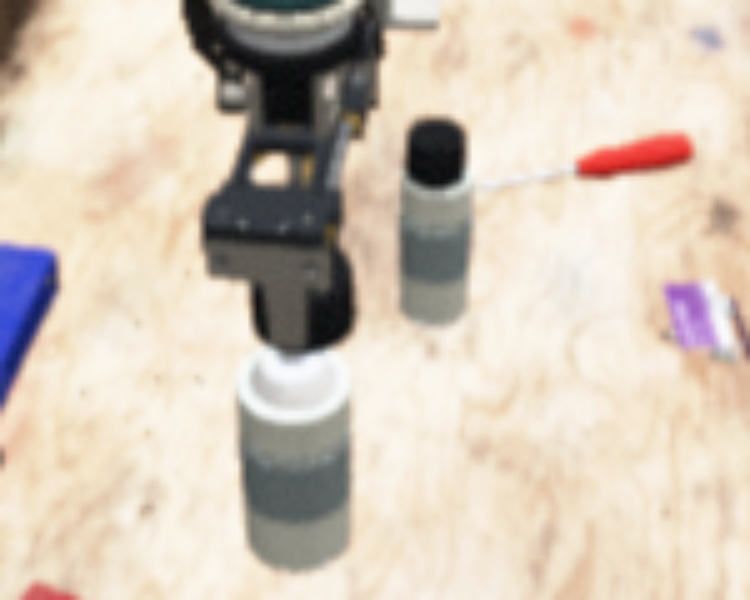

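Side crop: the cap is at about (303,310), slightly right of the can axis (294), so it needs about 6 mm in +x. Correcting, then lowering.

Emit:
servo_tool(
  steps=[
    [5.5,0.1,0.2,0,-0.2,0,0],
    [5.5,0.1,0.2,0,-0.2,0,0],
    [5.5,0,0.1,0.2,0,0,0],
    [5.5,0,0,0.4,0,0,0],
    [5.5,0,0,0.4,0,0,0],
    [5.5,0,0,0.2,0,0,0],
    [5.5,0,0,0,0,0,0],
    [5.5,0,0,0,0,0,0],
    [5.5,0,0,0,0,0,0],
    [5.5,0,0,0,0,0,0],
  ],
)

```text
time_s: 41.27
ee_pos: [0.6146, 0.0215, 0.1847]
eef_rot: [[0.001, 1.0, 0.004], [1.0, -0.001, -0.001], [-0.001, 0.004, -1.0]]
wrist_force: [-0.5, 0.1, -0.8]
finger_gap: 0.0596
```

```bash
python3 d.py 0.615 0.021 0.15
```

```text
t 41.27 pos [0.6146 0.0215 0.1847] shift cm [-0.04  0.02  3.47] turn deg [ 0.25  0.06 -0.06] F [-0.5  0.1 -0.8] gap 0.0596
```

Emit:
servo_tool(
  steps=[
    [5.5,0,0,0.3,0,0,0],
    [5.5,0,0,0.4,0,0,0],
    [5.5,0,0,0.5,0,0,0],
    [5.5,0,0,0.5,0,0,0],
    [5.5,0,0,0.4,0,0,0],
    [5.5,0,0,0.3,0,0,0],
    [5.5,0,0,0.2,0,0,0],
    [5.5,0,0,0.1,0,0,0],
    [5.5,0,0,0,0,0,0],
    [5.5,0,0,0,0,0,0],
  ],
)

```text
time_s: 42.1
ee_pos: [0.6145, 0.0214, 0.1544]
eef_rot: [[0.001, 1.0, 0.004], [1.0, -0.001, -0.001], [-0.001, 0.004, -1.0]]
wrist_force: [-0.1, -0.1, -0.4]
finger_gap: 0.0596
```

```bash
python3 d.py 0.615 0.021 0.15
```

```text
t 42.1 pos [0.6145 0.0214 0.1544] shift cm [-0.04  0.05  0.44] turn deg [ 0.21  0.07 -0.06] F [-0.1 -0.1 -0.4] gap 0.0596
```

Emit:
servo_tool(
  steps=[
    [5.5,0,0,0.1,0,0,0],
    [5.5,0,0,0.1,0,0,0],
    [5.5,0,0,0.1,0,0,0],
    [5.5,0,0,0.1,0,0,0],
    [5.5,0,0,0.1,0,0,0],
    [5.5,0,0,0.1,0,0,0],
    [5.5,0,0,0.05,0,0,0],
    [5.5,0,0,0,0,0,0],
    [5.5,0,0,0,0,0,0],
    [5.5,0,0,0,0,0,0],
  ],
)

```text
time_s: 42.93
ee_pos: [0.6163, 0.0215, 0.1502]
eef_rot: [[0.001, 1.0, 0.008], [1.0, -0.001, -0.0], [-0.0, 0.008, -1.0]]
wrist_force: [0.2, 0.1, 0.7]
finger_gap: 0.059
```

```bash
python3 d.py 0.615 0.021 0.15
```

```text
t 42.93 pos [0.6163 0.0215 0.1502] shift cm [-0.05 -0.13  0.02] turn deg [ 0.47  0.01 -0.07] F [0.2 0.1 0.7] gap 0.059
```

At the seat height (0.1502 m, target 0.150). A small extra push, then release.

Emit:
servo_tool(
  steps=[
    [5.5,0,0,0.1,0,0,0],
    [5.5,0,0,0.1,0,0,0],
    [5.5,0,0,0.1,0,0,0],
    [9.19,0,0,0,0,0,0],
    [9.19,0,0,0,0,0,0],
    [9.19,0,0,0,0,0,0],
    [9.19,0,0,0,0,0,0],
    [9.19,0,0,0,0,0,0],
    [9.19,0,0,0,0,0,0],
    [9.19,0,0,-0.5,0,0,0],
  ],
)

```text
time_s: 43.77
ee_pos: [0.6164, 0.0215, 0.1533]
eef_rot: [[0.001, 1.0, 0.008], [1.0, -0.001, 0.0], [0.0, 0.008, -1.0]]
wrist_force: [0.2, -0.3, -0.5]
finger_gap: 0.0922
```

Emit:
servo_tool(
  steps=[
    [9.19,0,0,-1.5,0,0,0],
    [9.19,0,0,-3,0,0,0],
    [9.19,0,0,-3,0,0,0],
    [9.19,0,0,-2,0,0,0],
    [9.19,0,0,-1,0,0,0],
    [9.19,0,0,0,0,0,0],
    [9.19,0,0,0,0,0,0],
    [9.19,0,0,0,0,0,0],
    [9.19,0,0,0,0,0,0],
    [9.19,0,0,0,0,0,0],
  ],
)

```text
time_s: 44.6
ee_pos: [0.6131, 0.0213, 0.2598]
eef_rot: [[0.001, 1.0, 0.001], [1.0, -0.001, -0.001], [-0.001, 0.001, -1.0]]
wrist_force: [-0.3, -0.1, 0.5]
finger_gap: 0.0917
```

```bash
python3 d.py 0.5 0.12 0.3; for n in wrist; do python3 wc.py $n 0.614 0.021 0.176;done
```

```text
t 44.6 pos [0.6131 0.0213 0.2598] shift cm [  9.85 -11.32  -4.04] turn deg [ 0.05  0.06 -0.08] F [-0.3 -0.1  0.5] gap 0.0917
wrist 2838 px [256. 197.] z 0.1765 mid [0.6164 0.0225 0.175 ] ext [0.058 0.056] mean [0.6151 0.0225 0.1765]
```

Emit:
servo_tool(
  steps=[
    [9.19,1,-1,-1,0,0,0],
    [9.19,2,-2,0,0,0,0],
    [9.19,2,-2,0,0,0,0],
    [9.19,2,-2,0,0,0,0],
    [9.19,2,-2,0,0,0,0],
    [9.19,1.5,-1.5,0,0,0,0],
    [9.19,0.5,-0.5,0,0,0,0],
    [9.19,0,0,0,0,0,0],
    [9.19,0,0,0,0,0,0],
    [9.19,0,0,0,0,0,0],
  ],
)

```text
time_s: 45.48
ee_pos: [0.4973, 0.132, 0.2619]
eef_rot: [[0.006, 1.0, -0.011], [1.0, -0.006, -0.009], [-0.009, -0.011, -1.0]]
wrist_force: [-0.0, -0.3, -0.9]
finger_gap: 0.0923
```

```bash
python3 d.py 0.5 0.12 0.3; python3 - <<'E'
from d import *
np.set_printoptions(precision=4,suppress=True)
A=dict(np.load("top0.npz"));B=dict(np.load("side0.npz"))
for n in("top","side"):
    c=camera(n)
    cv2.imwrite(f"pics/{n}11.png",cv2.resize(c["pixels"][90:290,120:390,::-1],None,fx=2.9,fy=2.9))
    for nm,b,h,t in(("S",(.5,.6,-.26,-.15),.124,.034),("M",(.49,.6,.22,.33),.152,.036),("L",(.56,.67,-.04,.08),.138,.038)):
        for o in comps(c,h-.006,h+.006,lambda p:p.max(-1)>80,box=b):print(n,nm,"ledge",o[0],o[3],((o[4]+o[5])/2)[:2],(o[5]-o[4])[:2])
        for o in comps(c,h+t-.006,h+t+.006,lambda p:p.max(-1)<95,box=b):print(n,nm,"cap",o[0],o[3],((o[4]+o[5])/2)[:2],(o[5]-o[4])[:2])
    for nm,cc in(("before",A if n=="top" else B),("after",c)):
        for o in comps(cc,.015,.08,None,box=(.36,.80,-.45,.36)):
            if o[0]>60:print(n,nm,o[0],o[6])
E
```

```text
t 45.48 pos [0.4973 0.132  0.2619] shift cm [-1.23  0.24 -3.81] turn deg [-0.62  0.49 -0.33] F [-0.  -0.3 -0.9] gap 0.0923
top S ledge 49 0.12432614002149145 [ 0.5497 -0.2067] [0.0405 0.0483]
top S cap 131 0.1589533235652072 [ 0.5536 -0.2056] [0.0375 0.0366]
top M ledge 13 0.15184498719116046 [0.5288 0.2942] [0.0165 0.0194]
top M cap 109 0.1886630632298072 [0.5468 0.2884] [0.0457 0.0257]
top L ledge 73 0.1382891207270447 [0.6056 0.0207] [0.0495 0.0672]
top L cap 276 0.1767115587989908 [0.6128 0.0237] [0.0556 0.0565]
top before 293 [0.7349 0.1542 0.051 ]
top before 78 [ 0.6887 -0.3787  0.0687]
top before 145 [0.6523 0.2557 0.0325]
top before 80 [0.5861 0.0153 0.0485]
top before 94 [0.5316 0.2583 0.0497]
top before 62 [ 0.5354 -0.1977  0.0467]
top before 142 [0.5093 0.1739 0.034 ]
top before 228 [ 0.4129 -0.3906  0.024 ]
top before 261 [0.4315 0.2875 0.051 ]
top before 174 [ 0.3726 -0.199   0.0268]
top after 290 [0.7349 0.1545 0.0513]
top after 77 [ 0.6846 -0.3793  0.0677]
top after 78 [0.5864 0.0176 0.05  ]
top after 66 [ 0.5365 -0.1972  0.0467]
top after 233 [ 0.416  -0.3893  0.024 ]
[... 531 characters left out ...]
ore 115 [ 0.4119 -0.3891  0.0222]
side before 193 [ 0.5509 -0.191   0.0486]
side before 89 [ 0.3725 -0.2026  0.0255]
side before 317 [0.6082 0.0446 0.0478]
side before 423 [0.7362 0.1609 0.0457]
side before 189 [0.5104 0.178  0.0309]
side before 220 [0.6535 0.2599 0.0307]
side before 313 [0.5446 0.297  0.0481]
side before 461 [0.4328 0.2968 0.0464]
side after 147 [ 0.6855 -0.3848  0.0666]
side after 113 [ 0.412  -0.3888  0.0223]
side after 89 [ 0.3726 -0.2024  0.0257]
side after 314 [0.6081 0.0446 0.0488]
side after 424 [0.7362 0.1607 0.0457]
side after 191 [0.5102 0.1782 0.0309]
side after 219 [0.6533 0.26   0.0309]
side after 308 [0.5445 0.2969 0.0482]
side after 466 [0.4326 0.2968 0.046 ]
```

View pics/top11.png

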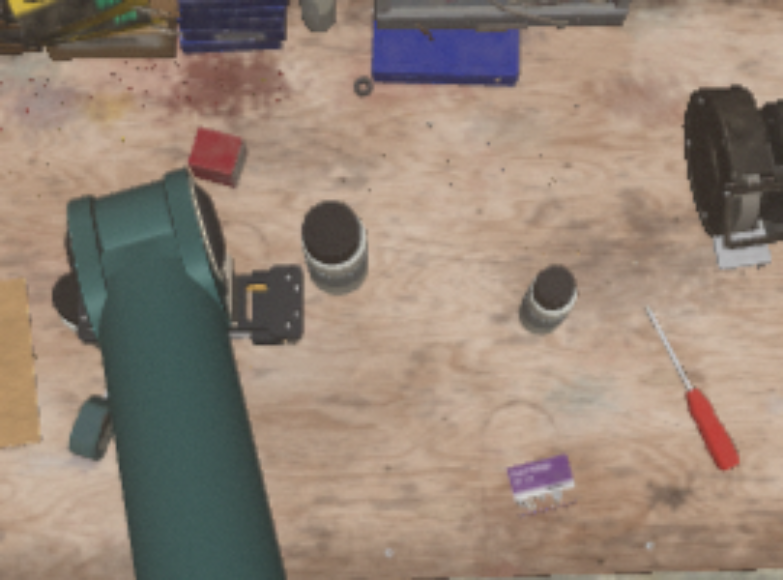

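View pics/side11.png

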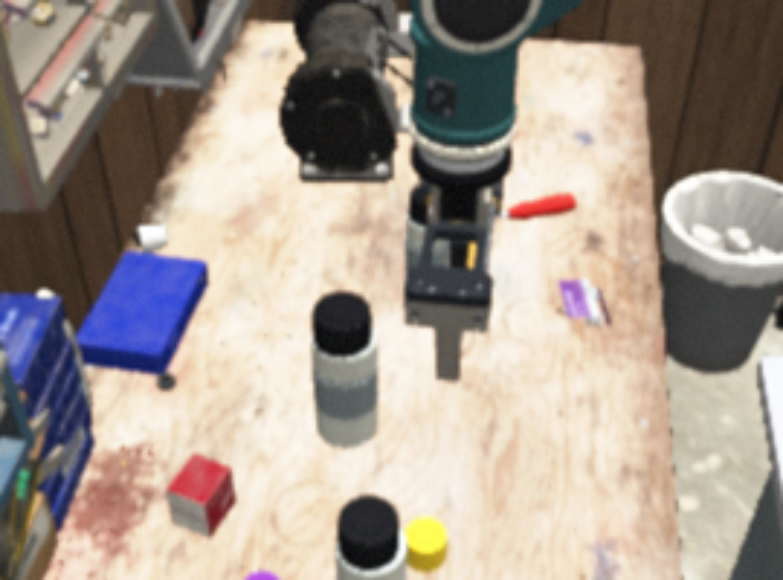

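All three caps stand on their own cans at home height, the bystanders are where they were, and the arm is clear. Handing in.

```bash
python3 -c "
from bench import finish_job;print(finish_job())"
```

```text
the job is handed in; nothing more can be done
None
```

I put all three caps home on the cans of their own size and handed the job in at about 45.5 s. No verdict comes back.

**Sequence:** I parked the large cap on the bench. Then the small cap went onto the small can, the medium onto the medium, and the large from the bench onto the large.

| Can | Cap top measured after release (m) | Top when fully home (m) | Cap centre off can axis |
|---|---|---|---|
| Small | 0.157–0.159 | 0.158 | within 3 mm |
| Medium | 0.187–0.189 | 0.188 | within 3 mm |
| Large | 0.175–0.177 | 0.176 | within 3 mm |

- **Seating contact:** the small and medium caps stopped with a contact force of about 3 N at the expected height. The large cap showed no clear force. I confirmed it only by its height and the pictures.
- **Bystanders:** the tape measure, screwdriver and red carton moved no more than about 3 mm between the first and last pictures, which is within measurement noise. The cans look upright and unmoved in the last pictures, but I took no separate tilt measurement. The arm finished with its jaws open and nothing touching it.
- **Partial views and disagreements:**
  - In the last pictures the arm covered part of the small can (side view) and the medium can (top view). The offsets for those two rest on the other views and on the wrist camera after release.
  - The cameras disagreed with each other by 2–3 mm, so the centring figures are only that good.

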